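Size a seal-stone blank in the taper gauge and box it

ROBOT

A 6-joint arm with a two-finger parallel gripper is mounted at the origin on the work surface. World frame = base frame: x ahead of the robot, y to its left, z up, the work surface at z = 0. Lengths are in mm, angles in rad, forces in N, time in s.
With the tool pointing down it reaches from about 350 to 775 mm from the base axis. Payload 7.3 kg.
Tool frame: the origin (TCP) lies midway between the tips of the shut fingers; the grasp point (between the pads) lies 19 mm behind it (grasp_offset is the z of the grasp point in the tool frame, in mm); z points along the fingers, y is the direction in which the jaws open and shut (so a half turn about z gives the same grasp; the last joint's range is limited). The gripper opens to 92 mm and grips with 3 to 60 N. Pads are 19 mm wide; open, the fingers measure 130 mm over their backs; the gripper's body (75 mm by 190 mm) begins 47 mm behind the grasp point.
Start: joints at [0.966, 0.342, 1.524, -0, 1.275, -0.146], TCP at [232.499, 470.736, 194.541] pointing down, gripper open.
Joint ranges: [-2.53, 2.53], [-0.77, 2.02], [0.04, 2.7], [-1, 4.14], [0.28, 2.66], [-3.11, 3.11]. Speed limits (rad/s): [2.57, 2.57, 3.14, 3.14, 3.14, 3.14].

INTERFACE

Orientations are given as [roll, pitch, yaw] about the fixed x, y, z axes, in that order (R = Rz(yaw) Ry(pitch) Rx(roll)).
In Python, from plant import get_obs, capture, camera_model, close_job, boxes_of, regions_of, place_of, grasp_offset gives the robot as it stands. The module is installed in compiled form; this text tells all that it offers.
- The arm moves only by the tool send_rows, never from a script. Its argument "targets" is a list that holds one entry, the list of rows, each a list of 7 numbers: the turn, a rotation vector about the tool's x, y, z in degrees, then the shift along the tool's x, y, z in mm, then the closure, from -1 (fully open) to 1 (shut). A call has 1 to 5 rows; each row is the pose to reach, as a shift and turn from the pose commanded when the call began, along the tool's axes at that moment; what a row does not reach only later rows make up. A row lasts 1/12 s, in which the tool goes at most 41.7 mm and 7.16 degrees, less where a joint would pass 70% of its speed; a pose out of reach is approached as far as the arm can. A call with a gripper value outside its range is refused whole. The fingers move at their own pace and stop on an object; the grip force is fixed at half the most. Time passes only in rows, so rows that repeat a pose let the fingers close. It gives the time, the measured TCP pose, the force and the opening at its end, in the units of the state.
- get_obs(): the state, without advancing time (a new reading comes with each control period).
- capture(name): name is "scene" or "top"; returns the picture (480x640x3 uint8, red, green, blue); there is no depth.
- camera_model(name): a dict with "K" (3x3 intrinsics, pixels), "k1" (the pictures are not rectified: a ray, as slopes to the right and down, at radius r is drawn at 1 + k1 r^2 times it, then the intrinsics apply), "world_to_cam" (4x4, takes a point from world to camera coordinates). Camera axes: x right, y up, looking along -z (the intrinsics and any distortion apply to the point x, -y, -z); pixel columns grow to the right and rows downward; lengths in mm; the calibration is good to about 2 mm. A picture is of the moment at which its call begins. camera_model takes no time and is no camera call.
- close_job(): hands the job in, once; it reports no verdict.
Trained networks look in the newest picture that a camera, given by its name, has taken for a name from the list of things; names that differ only in an ending like _2 or _b are one class to them, and where a whole thing is asked for, a point or a joint stands for the part that bears it (a point fixed in the world has none). Each returns a list of dicts, best first, with "conf" (0 to 1); they miss things now and then, are a little off and sometimes report something else, mostly with a low value. They report only what shows in the picture. A call takes as long as a camera call.
- boxes_of(label, camera): "location" ([row, column] in pixels, amid what is visible of it).
- regions_of(label, camera): "region" (480x640 bool, what is visible of it) and "location" ([row, column] in pixels, amid what is visible of it).
- place_of(label, camera): "location" ([row, column] in pixels: a listed point, or the origin of a listed thing).
The state is a dict: "time": time; "joint_positions": joint angles; "dq": joint speeds; "tau": joint torques, N m; "tool_pos": TCP position; "tcp_rot": TCP orientation; "contact_force": force on the tool from outside, world axes, zero at the start; "moment": the same for the moment, N m; "grip_width": finger opening in mm.
Only numpy, scipy, OpenCV 4.12 (cv2) and the standard library are available. Lean on these libraries where they do the work, as an engineer would, in place of code of your own. Each camera call takes 0.05 s, during which the arm holds its last target.

TASK

Size the seal-stone blank that lies on the black felt: slide it, lying flat, lengthwise from the wide mouth into the gauge's tapered slot until it wedges, without forcing it, and read the colour of the band its front end stops in. Then lay it flat, without dropping it, on the pad of that colour in the open wooden case, and gently lower the lid until it is fully shut. Leave the other two blanks on the newspaper, and the ink stone, ink bottle and paperweight where they are.

Things in the scene. Friction and masses are not known exactly. Their poses are not given: they have to be found in the camera images.
- felt: black felt underlay, 270 x 170 x 2 mm, fixed to the table; one blank lies on it, and so does the paperweight. Origin at the centre of its underside, x along its length
- newspaper: folded newspaper, 240 x 200 x 2 mm, fixed, at the robot's far right; two blanks that are not wanted now lie on it. Origin at the centre of its underside, x along its length
- blank_a_mid (a point): centre of a seal-stone blank: a plain cream stone bar 90 mm long (its x axis), 30 mm thick (z axis, up) and 24, 30 or 36 mm wide (y axis). The three blanks, one of each width, else look alike; which lies on the felt differs from start to start. 0.15 to 0.3 kg. Either end may go first
- blank_a: the blank of blank_a_mid, as a  origin at the centre of its underside, 15 mm below
- blank_b_mid (a point): centre of a seal-stone blank: a plain cream stone bar 90 mm long (its x axis), 30 mm thick (z axis, up) and 24, 30 or 36 mm wide (y axis). The three blanks, one of each width, else look alike; which lies on the felt differs from start to start. 0.15 to 0.3 kg. Either end may go first
- blank_b: the blank of blank_b_mid, as a  origin at the centre of its underside, 15 mm below
- blank_c_mid (a point): centre of a seal-stone blank: a plain cream stone bar 90 mm long (its x axis), 30 mm thick (z axis, up) and 24, 30 or 36 mm wide (y axis). The three blanks, one of each width, else look alike; which lies on the felt differs from start to start. 0.15 to 0.3 kg. Either end may go first
- blank_c: the blank of blank_c_mid, as a  origin at the centre of its underside, 15 mm below
- gauge: tapered width gauge, fixed: beech board 220 (x) x 112 (y) x 10 mm carrying two brass straight-edges 24 mm broad and 10 mm high (tops 20 mm above the table). They form a slot on the board's centre line that narrows towards the gauge's +x (away from the robot). The first 102 mm of board, before the mouth, is a plain landing. Origin at the centre of the underside
- gauge_mouth (a point): centre of the slot's mouth on the board's surface, 10 mm up; axes as the gauge. The slot is 44 mm wide here and 1 mm narrower each 5 mm of +x; 117 mm long, far end open. Bands painted on the straight-edges, in mm from the mouth: red 25-55 (a 36 mm blank's front end stops at 40), yellow 55-85 (30 mm, at 70), blue 85-115 (24 mm, at 100). 2 to 4 N slide a blank along; wedged, it stays put
- case: wooden case, fixed: 200 (x) x 278 (y) x 42 mm high, walls and floor 6 mm, front (-x) towards the robot. Along the front runs a graver trough 45 mm broad, ending in a wall 28 mm high at x = -49 to -44 mm; behind it two partitions 4 mm thick, 16 mm high, part three compartments side by side along y, each 138 mm long (x = -44 to +94) and about 87 mm wide. Origin: centre of its underside
- pad_red: red felt pad, 136 (x) x 82 (y) x 2 mm, fixed on the floor of one of the case's compartments (which one differs); origin at the centre of its underside, 6 mm above the table, at x = +25 mm of the case; top at 8 mm; axes as the case
- pad_yellow: yellow felt pad, 136 (x) x 82 (y) x 2 mm, fixed on the floor of one of the case's compartments (which one differs); origin at the centre of its underside, 6 mm above the table, at x = +25 mm of the case; top at 8 mm; axes as the case
- pad_blue: blue felt pad, 136 (x) x 82 (y) x 2 mm, fixed on the floor of one of the case's compartments (which one differs); origin at the centre of its underside, 6 mm above the table, at x = +25 mm of the case; top at 8 mm; axes as the case
- lid (a joint): lid of the case, a flat panel 200 x 278 x 8 mm hinged along the case's far (+x) rim: 0 is shut, growing as it opens upwards. It starts at 0.98 to 1.08 rad and its hinges stop it at 1.08, so it leans over the compartments and the tool must reach in slanting from the robot's side. The stiff hinges hold it at any angle; 1 to 4 N on its free edge pushes it down
- lid_hinge (a point): point on the lid's outer (upper) face, 8 mm from the hinge axis square to that face, at mid-width; turns with the lid. The hinge axis runs along the case's y at x = +100 mm, z = 42 mm of the case
- lid_edge (a point): middle of the lid's free edge on its outer face, 200 mm from lid_hinge (a brass lip 9 mm long, 50 mm wide stands out beyond it); turns with the lid, x from the free edge towards the hinge, z out of the outer face
- inkstone: black ink stone, 85 (x) x 135 (y) x 22 mm, loose, 0.7 kg; leave it. Origin at the centre of its underside
- ink_bottle: upright ink bottle, diameter 56, 130 mm high, loose, 0.28 kg; leave it. Origin at the centre of its underside
- paperweight: steel bar paperweight, 16 (x) x 150 (y) x 12 mm with a knob to 30 mm, loose, on the felt's far end; leave it. Origin at the centre of its underside

How it is judged (in metres and radians):
On the way, in this order (a step that is already met when the one before it is completed fails the run):
1. the blank from the felt lies flat on the gauge at the mouth of the slot, more than 12 mm short of its stop (((x of blank_a_mid in the frame of gauge between -0.11 and -0.025 m and y of blank_a_mid in the frame of gauge between -0.01 and 0.01 m and z of blank_a_mid in the frame of gauge between 0.021 and 0.03 m and angle between the x axis of blank_a_mid and the x axis of gauge, either way round below 0.2 rad) or (x of blank_b_mid in the frame of gauge between -0.11 and 0.005 m and y of blank_b_mid in the frame of gauge between -0.01 and 0.01 m and z of blank_b_mid in the frame of gauge between 0.021 and 0.03 m and angle between the x axis of blank_b_mid and the x axis of gauge, either way round below 0.2 rad) or (x of blank_c_mid in the frame of gauge between -0.11 and 0.035 m and y of blank_c_mid in the frame of gauge between -0.01 and 0.01 m and z of blank_c_mid in the frame of gauge between 0.021 and 0.03 m and angle between the x axis of blank_c_mid and the x axis of gauge, either way round below 0.2 rad))).
2. the blank from the felt lies flat in the gauge slot, wedged where its width equals the slot's (front end not more than 6 mm short of its true stop nor 15 mm beyond it) (((x of blank_a_mid in the frame of gauge between -0.019 and 0.002 m and y of blank_a_mid in the frame of gauge between -0.004 and 0.004 m and z of blank_a_mid in the frame of gauge between 0.021 and 0.029 m and angle between the x axis of blank_a_mid and the x axis of gauge, either way round below 0.07 rad) or (x of blank_b_mid in the frame of gauge between 0.011 and 0.032 m and y of blank_b_mid in the frame of gauge between -0.004 and 0.004 m and z of blank_b_mid in the frame of gauge between 0.021 and 0.029 m and angle between the x axis of blank_b_mid and the x axis of gauge, either way round below 0.07 rad) or (x of blank_c_mid in the frame of gauge between 0.041 and 0.062 m and y of blank_c_mid in the frame of gauge between -0.004 and 0.004 m and z of blank_c_mid in the frame of gauge between 0.021 and 0.029 m and angle between the x axis of blank_c_mid and the x axis of gauge, either way round below 0.07 rad))), for 0.2 s.
3. the blank lies flat and released on the pad of its colour, the lid still open (((x of blank_a_mid in the frame of pad_red between -0.026 and 0.026 m and y of blank_a_mid in the frame of pad_red between -0.03 and 0.03 m and z of blank_a_mid in the frame of pad_red between 0.013 and 0.021 m and angle between blank_a_mid's own z axis and vertical below 0.08 rad and contact force between the fingers and blank_a below 0.05 N and value of joint lid above 0.5 rad) or (x of blank_b_mid in the frame of pad_yellow between -0.026 and 0.026 m and y of blank_b_mid in the frame of pad_yellow between -0.03 and 0.03 m and z of blank_b_mid in the frame of pad_yellow between 0.013 and 0.021 m and angle between blank_b_mid's own z axis and vertical below 0.08 rad and contact force between the fingers and blank_b below 0.05 N and value of joint lid above 0.5 rad) or (x of blank_c_mid in the frame of pad_blue between -0.026 and 0.026 m and y of blank_c_mid in the frame of pad_blue between -0.03 and 0.03 m and z of blank_c_mid in the frame of pad_blue between 0.013 and 0.021 m and angle between blank_c_mid's own z axis and vertical below 0.08 rad and contact force between the fingers and blank_c below 0.05 N and value of joint lid above 0.5 rad))), for 0.2 s.
At the end, for the whole second after the job is handed in: The blank that began on the felt lies flat (within 0.08 rad) at rest on the pad of the colour it gauged (its centre within 26 mm along and 30 mm across of the pad's centre), the lid is shut to within 0.04 rad, and the other two blanks still lie on the newspaper (((x of blank_a_mid in the frame of pad_red between -0.026 and 0.026 m and y of blank_a_mid in the frame of pad_red between -0.03 and 0.03 m and z of blank_a_mid in the frame of pad_red between 0.013 and 0.021 m and angle between blank_a_mid's own z axis and vertical below 0.08 rad and x of blank_b_mid in the frame of newspaper between -0.12 and 0.12 m and y of blank_b_mid in the frame of newspaper between -0.1 and 0.1 m and height (world z) of each of blank_b_mid, blank_c_mid below 0.025 m and x of blank_c_mid in the frame of newspaper between -0.12 and 0.12 m and y of blank_c_mid in the frame of newspaper between -0.1 and 0.1 m and linear speed of blank_a below 0.01 m/s) or (x of blank_b_mid in the frame of pad_yellow between -0.026 and 0.026 m and y of blank_b_mid in the frame of pad_yellow between -0.03 and 0.03 m and z of blank_b_mid in the frame of pad_yellow between 0.013 and 0.021 m and angle between blank_b_mid's own z axis and vertical below 0.08 rad and x of blank_a_mid in the frame of newspaper between -0.12 and 0.12 m and y of blank_a_mid in the frame of newspaper between -0.1 and 0.1 m and height (world z) of each of blank_a_mid, blank_c_mid below 0.025 m and x of blank_c_mid in the frame of newspaper between -0.12 and 0.12 m and y of blank_c_mid in the frame of newspaper between -0.1 and 0.1 m and linear speed of blank_b below 0.01 m/s) or (x of blank_c_mid in the frame of pad_blue between -0.026 and 0.026 m and y of blank_c_mid in the frame of pad_blue between -0.03 and 0.03 m and z of blank_c_mid in the frame of pad_blue between 0.013 and 0.021 m and angle between blank_c_mid's own z axis and vertical below 0.08 rad and x of blank_a_mid in the frame of newspaper between -0.12 and 0.12 m and y of blank_a_mid in the frame of newspaper between -0.1 and 0.1 m and height (world z) of each of blank_a_mid, blank_b_mid below 0.025 m and x of blank_b_mid in the frame of newspaper between -0.12 and 0.12 m and y of blank_b_mid in the frame of newspaper between -0.1 and 0.1 m and linear speed of blank_c below 0.01 m/s)) and value of joint lid below 0.04 rad); the robot touches nothing.
It fails at once if a blank is dropped from more than about 15 mm, or thrown ((linear speed of blank_a above 0.55 m/s and contact force between the fingers and blank_a below 0.01 N) or (linear speed of blank_b above 0.55 m/s and contact force between the fingers and blank_b below 0.01 N) or (linear speed of blank_c above 0.55 m/s and contact force between the fingers and blank_c below 0.01 N)).
It fails at once if the gauge is forced (a blank pushed against it with more than 60 N) (contact force between any of blank_a, blank_b, blank_c and gauge above 60 N).
It fails at once if the lid is slammed (closing faster than 3 rad/s) (velocity of joint lid below -3 rad/s).
It fails at once if the ink stone, ink bottle or paperweight is shifted by more than 15 mm or the bottle tipped (distance of any of inkstone, ink_bottle, paperweight from where it was at the start of the episode above 0.015 m or angle between ink_bottle's own z axis and vertical above 0.4 rad).
It also fails if it takes over 72 s, if anything falls off the work surface, if the arm or the gripper's body presses on something with over 40 N, if the wrist force passes 120 N, or if a joint passes its speed limit or range.

## Working session

There is one attempt and no reset: what is moved stays moved. The work goes in short steps, Python scripts to look and compute and a tool call to move; the robot and the scene stay as the last step left them, time stands still between calls to the robot, and variables do not carry over. Pictures are saved under pics/ and viewed, and the job is handed in when it is done.

Besides the shell and the picture viewer there is one more tool, called after "Emit:" by a JSON object that holds its "fn" and its "kwargs". send_rows: Moves the arm, as the interface text tells. Its arguments: {"type":"object","properties":{"targets":{"type":"array","items":{"type":"array","items":{"type":"array","items":{"type":"number"}}}}},"required":["targets"]}

```bash
mkdir -p pics; ls
python3 - <<'E'
from plant import *
import plant,cv2,numpy as np
print(get_obs()); print(grasp_offset)
for n in("scene","top"):
    m=camera_model(n);print(n,m)
    im=capture(n);cv2.imwrite(f"pics/{n}0.png",im[:,:,::-1])
E
```

```text
pics
{'time': 0.0, 'joint_positions': array([ 9.65998357e-01,  3.42736233e-01,  1.52502133e+00,  3.69627803e-05,
        1.27539218e+00, -1.46026945e-01]), 'dq': array([-5.42476606e-04, -3.37791730e-04, -1.31620644e-03, -9.78494056e-05,
       -4.55203667e-04,  6.45745081e-04]), 'tau': array([-5.64980655e-04, -4.31251931e+01, -2.44218367e+01,  7.17659807e-02,
        5.59488160e-02, -8.07101901e-05]), 'tool_pos': array([232.21426511, 470.34420847, 193.83648545]), 'tcp_rot': array([-3.14005728e+00, -2.61538611e-04,  2.68281064e+00]), 'contact_force': array([ 0.47127082, -0.69272136,  0.42237032]), 'moment': array([ 0.01163354, -0.03979193,  0.01682736]), 'grip_width': 91.95097689450499}
-18.8
scene {'K': array([[475.40756444,   0.        , 324.48447583],
       [  0.        , 475.40756444, 233.90098967],
       [  0.        ,   0.        ,   1.        ]]), 'k1': -0.022066107111768065, 'world_to_cam': array([[ 1.69663124e-01,  9.85502088e-01,  2.40986290e-04,
        -5.24051347e+01],
       [-6.92259270e-01,  1.19004663e-01,  7.11768918e-01,
         3.62018334e+02],
       [ 7.01421077e-01, -1.20927763e-01,  7.02413660e-01,
        -1.55932801e+03],
       [ 0.00000000e+00,  0.00000000e+00,  0.00000000e+00,
         1.00000000e+00]])}
top {'K': array([[581.88753722,   0.        , 313.31881644],
       [  0.        , 581.88753722, 239.89358153],
       [  0.        ,   0.        ,   1.        ]]), 'k1': -0.08358546980685279, 'world_to_cam': array([[ 2.75569994e-02, -9.99615728e-01,  3.00142263e-03,
        -6.58793394e+01],
       [ 9.95133345e-01,  2.77173511e-02,  9.45588381e-02,
        -5.89100868e+02],
       [-9.46056932e-02,  3.81057900e-04,  9.95514750e-01,
        -1.31218705e+03],
       [ 0.00000000e+00,  0.00000000e+00,  0.00000000e+00,
         1.00000000e+00]])}
```

View pics/scene0.png

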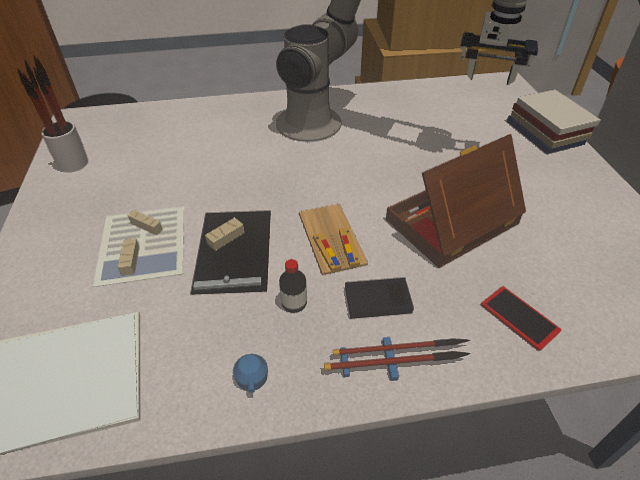

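View pics/top0.png

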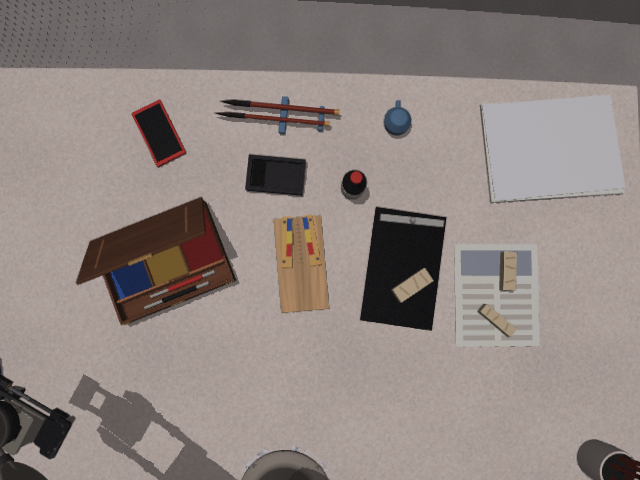

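The scene view shows the felt blank at about (225,233). In the top view it is at (412,285), the gauge around (300,262), and the open case around (160,262) with the pads in order blue, yellow, red from left to right.

```bash
cat > h.py <<'E'
import numpy as np,cv2
from plant import *
from scipy.optimize import least_squares
from scipy.spatial.transform import Rotation as R
CM={n:camera_model(n) for n in("scene","top")}
def proj(n,P):
    m=CM[n];P=np.atleast_2d(P);W=m["world_to_cam"];c=P@W[:3,:3].T+W[:3,3]
    x=c[:,0]/-c[:,2];y=-c[:,1]/-c[:,2];r2=x*x+y*y;s=1+m["k1"]*r2;K=m["K"]
    return np.c_[K[0,0]*x*s+K[0,2],K[1,1]*y*s+K[1,2]]
def ray(n,uv):
    m=CM[n];K=m["K"]
    p=cv2.undistortPoints(np.array(uv,float).reshape(1,1,2),K,np.array([m["k1"],0,0,0.]))[0,0]
    W=m["world_to_cam"];d=W[:3,:3].T@np.array([p[0],-p[1],-1]);o=-W[:3,:3].T@W[:3,3]
    return o,d/np.linalg.norm(d)
def onz(n,uv,z):
    o,d=ray(n,uv);return o+d*(z-o[2])/d[2]
def tri(uvs):
    A=np.zeros((3,3));b=np.zeros(3)
    for n,uv in uvs.items():
        o,d=ray(n,uv);M=np.eye(3)-np.outer(d,d);A+=M;b+=M@o
    X=np.linalg.solve(A,b);return X,{n:np.linalg.norm(proj(n,X)[0]-uv) for n,uv in uvs.items()}
E
python3 - <<'E'
from h import *
np.set_printoptions(precision=1,suppress=True)
for n in("scene","top"): capture(n)
L=["felt","newspaper","blank_a_mid","gauge","gauge_mouth","case","pad_red","pad_yellow","pad_blue","lid_hinge","lid_edge","inkstone","ink_bottle","paperweight"]
for l in L:
    ds={}
    for n in("scene","top"):
        r=place_of(l,n)
        ds[n]=r
        print(l,n,[(round(d["conf"],2),[round(float(x),1) for x in d["location"][::-1]]) for d in r[:4]])
    if ds["scene"] and ds["top"]:
        if l!="blank_a_mid":
            print("   tri",*tri({n:np.array(ds[n][0]["location"][::-1],float) for n in ds}))
        else:
            for a in ds["scene"][:3]:
                for b in ds["top"][:3]:
                    X,e=tri({"scene":np.array(a["location"][::-1]),"top":np.array(b["location"][::-1])})
                    if max(e.values())<5:print("   tri",X,e)
E
```

```text
felt scene [(0.73, [229.3, 249.7]), (0.48, [129.7, 258.2])]
felt top [(0.62, [403.3, 267.2])]
   tri [ 534.6 -267.4    2.1] {'scene': np.float64(2.196365177280811), 'top': np.float64(2.2476497462506844)}
newspaper scene [(0.79, [142.1, 242.2])]
newspaper top [(0.7, [494.3, 292.3])]
   tri [ 481.3 -478.4   10.8] {'scene': np.float64(1.1769940103598595), 'top': np.float64(1.1901093689608748)}
blank_a_mid scene [(0.87, [224.1, 233.7])]
blank_a_mid top [(0.57, [411.6, 287.9]), (0.56, [496.0, 293.7])]
   tri [ 486.7 -281.6   12.4] {'scene': np.float64(0.4234968458988923), 'top': np.float64(0.4471543931740792)}
gauge scene [(0.68, [328.9, 238.4]), (0.47, [139.1, 242.1])]
gauge top [(0.98, [298.3, 260.3])]
   tri [542.9 -22.5   7.9] {'scene': np.float64(2.7140372548388925), 'top': np.float64(2.8674784872568253)}
gauge_mouth scene [(0.95, [329.2, 231.5])]
gauge_mouth top [(0.96, [299.4, 266.9])]
   tri [527.6 -22.4  16.8] {'scene': np.float64(1.3640713513957943), 'top': np.float64(1.4575304748304239)}
case scene [(0.89, [454.3, 219.2]), (0.22, [428.2, 236.8])]
case top [(0.61, [166.7, 261.0]
[... 1175 characters left out ...]
53721816)}
inkstone scene [(0.89, [379.6, 298.1]), (0.75, [148.6, 224.5]), (0.35, [144.4, 239.3])]
inkstone top [(0.87, [276.8, 177.8])]
   tri [739.2  44.8   4.7] {'scene': np.float64(1.7530447191847789), 'top': np.float64(1.6186751161590465)}
ink_bottle scene [(0.76, [292.2, 300.1]), (0.34, [130.0, 261.9])]
ink_bottle top [(0.75, [354.8, 187.6]), (0.5, [299.9, 268.9])]
   tri [ 718.6 -142.6   12.6] {'scene': np.float64(0.5084707078524734), 'top': np.float64(0.4675995038952866)}
paperweight scene [(0.7, [230.3, 285.9])]
paperweight top [(0.88, [413.5, 219.3]), (0.74, [276.2, 179.7])]
   tri [ 648.5 -278.9    4.7] {'scene': np.float64(2.457223452947824), 'top': np.float64(2.324535321508175)}
```

Run:
```python
import cv2
t=cv2.imread("pics/top0.png");s=cv2.imread("pics/scene0.png")
def crop(im,x0,y0,w,h,f,o): 
    c=cv2.resize(im[y0:y0+h,x0:x0+w],None,fx=f,fy=f,interpolation=cv2.INTER_CUBIC);cv2.imwrite("pics/"+o,c)
crop(t,255,200,200,140,4,"t_gauge.png");crop(s,185,195,190,110,4,"s_gauge.png")
crop(t,70,190,180,140,4,"t_case.png");crop(s,380,130,150,145,4,"s_case.png")
```

```text
(no output)
```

View pics/t_gauge.png

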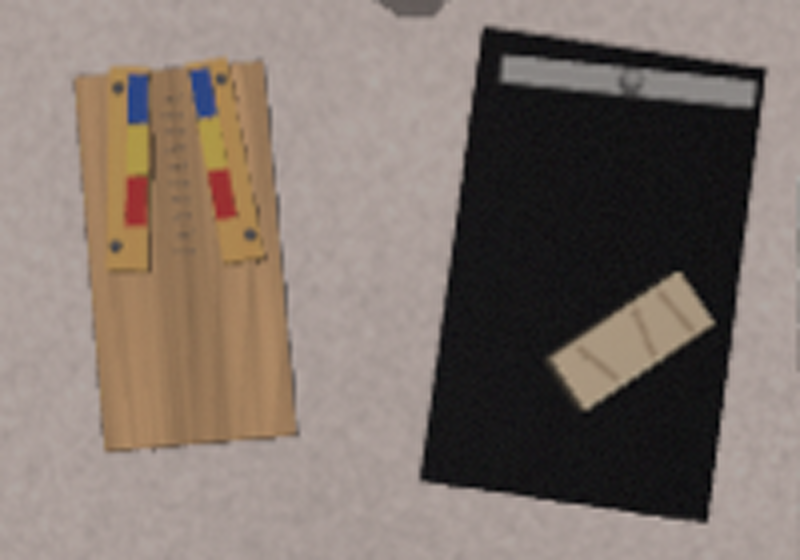

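View pics/s_gauge.png

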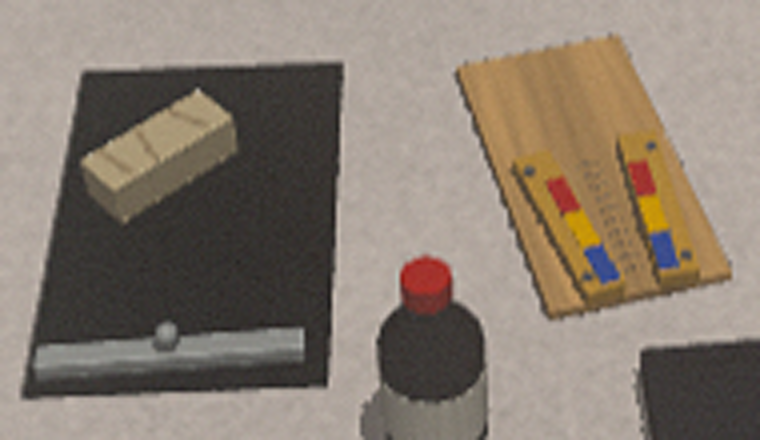

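View pics/t_case.png

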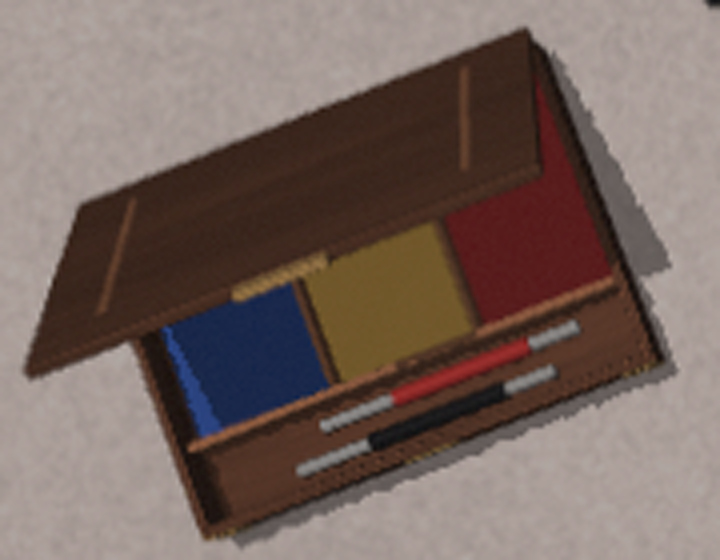

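View pics/s_case.png

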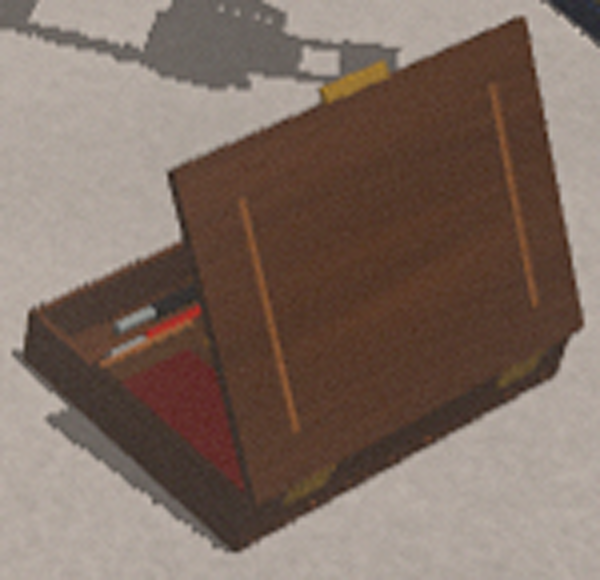

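```bash
cat > fit.py <<'E'
from h import *
np.set_printoptions(precision=2,suppress=True)
def T(crop,u,v):
    x0,y0,f=crop;return ((u+.5)/f-.5+x0,(v+.5)/f-.5+y0)
TG=(255,200,4);SG=(185,195,4);TC=(70,190,4);SC=(380,130,4)
def loc(p,P):
    c,s=np.cos(p[2]),np.sin(p[2]);return np.array([p[0]+c*P[0]-s*P[1],p[1]+s*P[0]+c*P[1],P[2]])
def fit(obs,f,p0,name):
    g=lambda p:np.concatenate([proj(n,f(p,k))[0]-uv for n,uv,k in obs])
    r=least_squares(g,p0,loss="soft_l1",x_scale="jac")
    print(name,r.x,"res",g(r.x).reshape(-1,2).round(1).tolist());return r.x
if __name__=="__main__":
    o=[("top",T(TG,*a),k) for a,k in [((105,450),(-110,56,10)),((298,434),(-110,-56,10)),((76,75),(110,56,10)),((264,60),(110,-56,10))]]
    o+=[("scene",T(SG,*a),k) for a,k in [((458,68),(-110,-56,10)),((618,37),(-110,56,10)),((548,318),(110,-56,0)),((731,276),(110,56,0))]]
    fit(o,loc,[540,-22,0],"gauge"); fit(o[:4],loc,[540,-22,0],"gauge top"); fit(o[4:],loc,[540,-22,0],"gauge sc")
    def bl(p,k): return loc(p,(k[0]*45,k[1]*p[3]/2,k[2]*30+p[4]))
    o=[("top",T(TG,*a),k) for a,k in [((683,270),(1,1,1)),((716,322),(1,-1,1)),((585,411),(-1,-1,1)),((550,357),(-1,1,1))]]
    # scene: image right=+y, down=+x
    o+=[("scene",T(SG,*a),k) for a,k in [((200,90),(-1,-1,1)),((237,122),(-1,1,1)),((122,190),(1,1,1)),((82,160),(1,-1,1)),((125,222),(1,1,0)),((237,153),(-1,1,0))]]
    # top: image right=-y, up=+x : (683,270) is far(+x) & right
    m={(1,1,1):(1,-1,1),(1,-1,1):(-1,-1,1),(-1,-1,1):(-1,1,1),(-1,1,1):(1,1,1)}
    for yaw in (-1.0,-.6,.6,-2.2):
      for flip in range(2):
        oo=[]
        lst=[(683,270),(716,322),(585,411),(550,357)]
        # long axis: 550,357 -> 683,270 is one long side ; +x toward 683/716
        ks=[(1,1,1),(1,-1,1),(-1,-1,1),(-1,1,1)]
        top=[("top",T(TG,*a),k) for a,k in zip(lst,ks)]
        # scene: end at (200,90)/(237,122) vs (82,160)/(118,190)
        s=[(237,122),(200,90),(82,160),(122,190)]
        ks2=[(-1,1,1),(-1,-1,1),(1,-1,1),(1,1,1)]
        sc=[("scene",T(SG,*a),k) for a,k in zip(s,ks2)]+[("scene",T(SG,125,222),(1,1,0)),("scene",T(SG,237,153),(-1,1,0))]
      p=fit(top+sc,bl,[487,-281,yaw,30,2],"blank");p=fit(top,lambda p,k:bl(list(p)+[2],k),p[:4],"  top")
    def cs(p,k):
        if k[0]!="lid": return loc(p,k)
        _,a,y,h=k;q=p[3]
        return loc(p,(100-np.cos(q)*a+np.sin(q)*h,y,42+np.sin(q)*a+np.cos(q)*h))
    o=[("top",T(TC,*a),k) for a,k in [((193,447),(-46.5,133,28)),((614,284),(-46.5,-133,28)),((30,375),("lid",200,139,8)),((540,170),("lid",200,-139,8)),((525,28),("lid",0,-139,8)),((80,205),("lid",0,139,8)),((205,535),(-100,139,42))]]
    o+=[("scene",T(SC,*a),k) for a,k in [((30,310),(-100,-139,42)),((236,550),(100,-139,0)),((557,378),(100,139,0)),((525,17),("lid",200,139,8)),((170,172),("lid",200,-139,8)),((256,503),("lid",0,-139,8)),((582,325),("lid",0,139,8))]]
    fit(o,cs,[530,290,.35,1.03],"case");fit(o[:7],cs,[530,290,.35,1.03],"case top");fit(o[7:],cs,[530,290,.35,1.03],"case sc")
E
python3 fit.py
```

```text
gauge [536.82 -22.35   0.11] res [[-0.1, 0.7], [-0.0, 0.5], [-0.4, 0.3], [0.3, -0.0], [-0.7, -0.0], [0.3, -0.2], [0.1, 2.1], [0.2, 2.4]]
gauge top [537.68 -22.47   0.11] res [[-0.0, 0.3], [0.0, 0.2], [-0.3, -0.1], [0.3, -0.4]]
gauge sc [532.25 -21.55   0.11] res [[-0.7, -1.2], [0.2, -1.3], [0.2, 0.6], [0.1, 0.9]]
blank [ 493.88 -279.13   -0.96   36.12    4.06] res [[-1.0, 0.0], [-0.4, 0.2], [-0.1, -0.2], [-0.2, 0.0], [-0.3, -1.1], [0.0, -0.2], [-0.5, 0.2], [-1.8, 0.3], [-0.5, 1.0], [1.1, -0.2]]
  top [ 493.99 -280.39   -0.97   35.84] res [[-0.5, 0.2], [-0.0, 0.3], [0.2, -0.4], [0.3, -0.1]]
blank [ 493.88 -279.13   -0.96   36.12    4.06] res [[-1.0, 0.0], [-0.4, 0.2], [-0.1, -0.2], [-0.2, 0.0], [-0.3, -1.1], [0.0, -0.2], [-0.5, 0.2], [-1.8, 0.3], [-0.5, 1.0], [1.1, -0.2]]
  top [ 493.99 -280.39   -0.97   35.84] res [[-0.5, 0.2], [-0.0, 0.3], [0.2, -0.4], [0.3, -0.1]]
blank [ 493.88 -279.13   -0.96   36.12    4.06] res [[-1.0, 0.0], [-0.4, 0.2], [-0.1, -0.2], [-0.2, 0.0], [-0.3, -1.1], [0.0, -0.2], [-0.5, 0.2], [-1.8, 0.3], [-0.5, 1.0], [1.1, -0.2]]
  top [ 493.99 -280.39   -0.97   35.84] res [[-0.5, 0.2], [-0.0, 0.3], [0.2, -0.4], [0.3, -0.1]]
blank [ 493.88 -279.13   -0.96   36.12    4.06] res [[-1.0, 0.0], [-0.4, 0.2], [-0.1, -0.2], [-0.2, 0.0], [-0.3, -1.1], [0.0, -0.2], [-0.5, 0.2], [-1.8, 0.3], [-0.5, 1.0], [1.1, -0.2]]
  top [ 493.99 -280.39   -0.97   35.84] res [[-0.5, 0.2], [-0.0, 0.3], [0.2, -0.4], [0.3, -0.1]]
case [528.71 294.97   0.41   1.  ] res [[-1.1, 1.1], [0.9, -0.6], [-1.5, 0.2], [0.2, 0.2], [0.8, -0.0], [-0.3, 0.2], [-0.6, 2.1], [-0.5, 0.4], [-0.5, 1.4], [-0.4, -0.1], [-0.3, 0.2], [0.3, 0.1], [0.0, 1.5], [0.8, 1.2]]
case top [530.05 294.71   0.41   0.99] res [[-0.9, 0.6], [1.0, -1.2], [-1.0, 0.1], [0.6, 0.0], [0.8, -0.7], [-0.2, -0.3], [-0.4, 1.6]]
case sc [526.36 296.38   0.4    0.99] res [[-0.2, -0.4], [-0.3, 0.5], [-0.3, -0.7], [-0.3, -0.3], [0.3, -0.7], [0.1, 0.6], [0.9, 0.6]]
```

```bash
cat > mv.py <<'E'
import sys
from h import *
G=18.8
def tool(h,th):
    x=-np.array([np.cos(h),np.sin(h),0]);y=np.array([-np.sin(h),np.cos(h),0]);M=np.c_[x,y,np.cross(x,y)]
    return R.from_matrix(M)*R.from_rotvec([0,-th,0])
def cur():
    o=get_obs();return np.array(o["tool_pos"]),R.from_euler("xyz",o["tcp_rot"]),o
def go(gp,h,thdeg):
    p,r,o=cur();t=tool(h,np.radians(thdeg));tcp=np.array(gp)+t.apply([0,0,G])
    d=r.inv().apply(tcp-p);rv=np.degrees((r.inv()*t).as_rotvec())
    n=max(np.linalg.norm(d)/41.7,np.linalg.norm(rv)/7.16)
    print("turn",rv.round(1),"shift",d.round(1),"rows~",round(n,1),"gp now",(p-r.apply([0,0,G])).round(1),"grip",round(o["grip_width"],1),"F",o["contact_force"].round(1),"t",round(o["time"],2))
if __name__=="__main__":
    a=[float(x) for x in sys.argv[1:]];go(a[:3],a[3],a[4])
E
python3 mv.py 400 0 200 -0.5 15; python3 mv.py 485.5 -267.7 150 -0.965 30
```

```text
turn [  0.3 -15.    2.3] shift [-363.5 -348.1   12.7] rows~ 12.1 gp now [232.5 470.7 213.3] grip 91.9 F [-0.3  0.5  0.3] t 1.6
turn [  7.6 -29.4  28.3] shift [-562.1 -554.6   60.8] rows~ 19.0 gp now [232.5 470.7 213.3] grip 91.9 F [-0.3  0.5  0.3] t 1.6
```

Emit:
{"fn": "send_rows", "kwargs": {"targets": [[[0,-6,1,-30,-28,1,-1],[0,-6,1,-60,-56,2,-1],[0,-6,1,-90,-85,3,-1],[0,-6,1,-120,-114,4,-1],[0,-6,1,-149,-142,5,-1]]]}}

```text
time: 2.02
tool_pos: [303.2, 275.9, 189.5]
tcp_rot: [3.14, 0.105, 2.667]
contact_force: [1.2, 0.1, 0.4]
grip_width: 91.9
```

```bash
python3 mv.py 400 0 200 -0.5 15; python3 mv.py 485.5 -267.7 150 -0.965 30
```

```text
turn [ 0.3 -9.   1.4] shift [-215.1 -201.2   30.2] rows~ 7.1 gp now [301.4 276.7 208.2] grip 91.9 F [1.2 0.1 0.4] t 2.02
turn [  8.8 -23.5  26.9] shift [-410.8 -404.6   99. ] rows~ 14.0 gp now [301.4 276.7 208.2] grip 91.9 F [1.2 0.1 0.4] t 2.02
```

Emit:
{"fn": "send_rows", "kwargs": {"targets": [[[0,-6,1,-30,-28,4,-1],[0,-6,1,-60,-56,8,-1],[0,-6,1,-90,-84,12,-1],[0,-6,1,-120,-112,16,-1],[0,-6,1,-149,-141,20,-1]]]}}

```text
time: 2.43
tool_pos: [372.5, 81.7, 185.5]
tcp_rot: [3.137, 0.211, 2.648]
contact_force: [0.3, 0.1, -0.9]
grip_width: 91.5
```

```bash
python3 mv.py 400 0 200 -0.5 15; python3 mv.py 485.5 -267.7 150 -0.965 30
```

```text
turn [ 0.4 -2.9  0.4] shift [-65.5 -59.1  17.5] rows~ 2.2 gp now [369.   83.5 203.9] grip 91.5 F [ 0.3  0.1 -0.9] t 2.43
turn [ 10.  -17.6  25.3] shift [-256.4 -259.   106.7] rows~ 9.1 gp now [369.   83.5 203.9] grip 91.5 F [ 0.3  0.1 -0.9] t 2.43
```

Emit:
{"fn": "send_rows", "kwargs": {"targets": [[[1,-2,3,-28,-28,10,-1],[2,-4,6,-56,-56,20,-1],[3,-6,9,-84,-84,31,-1],[4,-8,12,-112,-113,42,-1],[5,-9,13,-136,-137,54,-1]]]}}

```text
time: 2.85
tool_pos: [434.5, -108.0, 160.3]
tcp_rot: [-3.126, 0.371, 2.408]
contact_force: [0.1, -0.3, 0.1]
grip_width: 91.8
```

```bash
python3 mv.py 485.5 -267.7 120 -0.965 30
```

```text
turn [ 4.8 -8.6 12.1] shift [-122.9  -84.9  110. ] rows~ 4.4 gp now [ 429.6 -103.2  177.8] grip 91.8 F [ 0.1 -0.3  0.1] t 2.85
```

Emit:
{"fn": "send_rows", "kwargs": {"targets": [[[1,-2,3,-25,-17,22,-1],[2,-4,6,-50,-34,44,-1],[3,-6,9,-75,-51,66,-1],[4,-8,11,-100,-68,88,-1],[5,-8.6,12,-123,-85,110,-1]]]}}

```text
time: 3.27
tool_pos: [491.1, -274.1, 102.2]
tcp_rot: [-3.137, 0.522, 2.18]
contact_force: [0.1, -0.0, 0.5]
grip_width: 92.0
```

```bash
python3 - <<'E'
from h import *
for n in("scene","top"): cv2.imwrite(f"pics/{n}1.png",capture(n)[:,:,::-1])
im=np.vstack([cv2.resize(cv2.imread("pics/scene1.png")[190:310,160:360],None,fx=3,fy=3),cv2.resize(cv2.imread("pics/top1.png")[230:310,330:530],None,fx=3,fy=3)])
cv2.imwrite("pics/a1.png",im)
E
python3 mv.py 485.5 -267.7 26 -0.965 30
```

```text
turn [-0.3 -0.2  0.1] shift [46.1  0.3 78.9] rows~ 2.2 gp now [ 486.2 -268.2  117.4] grip 91.8 F [ 0.2  0.8 -0.7] t 3.37
```

View pics/a1.png

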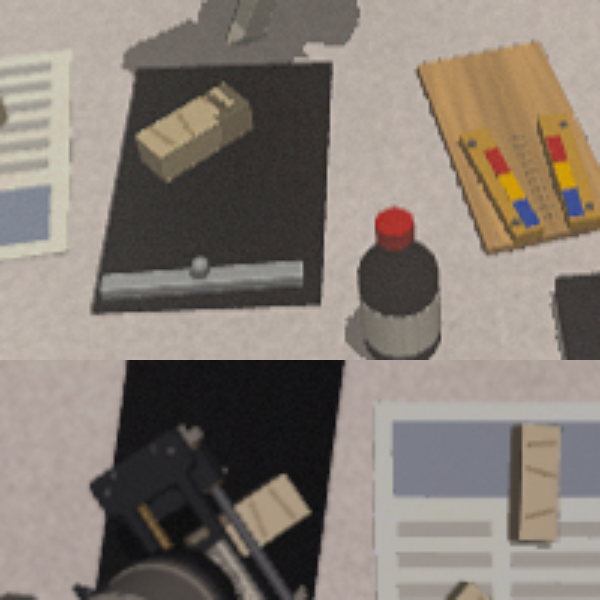

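The top view shows the open jaws straddling the near end of the blank and in line with it. Next is the descent.

Emit:
{"fn": "send_rows", "kwargs": {"targets": [[[0,0,0,15,0,26,-1],[0,0,0,30,0,52,-1],[0,0,0,40,0,69,-1],[0,0,0,46,0,79,-1],[0,0,0,46,0,79,-1]]]}}

```text
time: 3.78
tool_pos: [497.6, -271.3, 22.3]
tcp_rot: [-3.122, 0.503, 2.186]
contact_force: [-0.5, -0.2, -0.6]
grip_width: 91.5
```

```bash
python3 - <<'E'
from h import *
for n in("scene","top"): cv2.imwrite(f"pics/{n}2.png",capture(n)[:,:,::-1])
im=np.vstack([cv2.resize(cv2.imread("pics/scene2.png")[160:280,160:360],None,fx=3,fy=3),cv2.resize(cv2.imread("pics/top2.png")[230:310,330:530],None,fx=3,fy=3)])
cv2.imwrite("pics/a2.png",im)
E
python3 mv.py 485.5 -267.7 26 -0.965 30
```

```text
turn [-0.8 -1.   0.4] shift [ 8.2 -7.8 12.2] rows~ 0.4 gp now [ 493.2 -264.2   40.7] grip 92.1 F [0.2 0.4 0.6] t 3.88
```

View pics/a2.png

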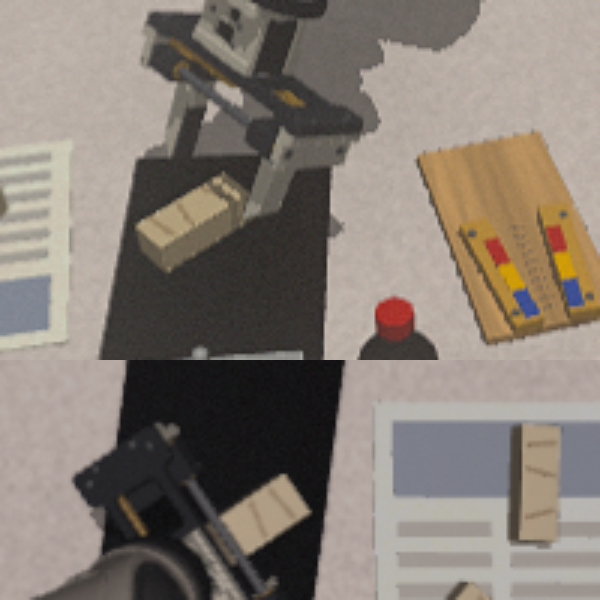

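```bash
python3 -c "
from h import *
np.set_printoptions(precision=3,suppress=True)
o=get_obs();print(o['joint_positions'],o['dq'],o['tool_pos'],o['tcp_rot'])"
```

```text
[-0.489  0.494  2.039 -0.996  0.283 -0.176] [-0.002 -0.019  0.002  0.    -0.002  0.012] [ 498.17  -271.89    24.259] [-3.123  0.506  2.185]
```

The jaw is about 15 mm high because joints 4 and 5 are at their limits at a 30° tilt. I'll back up with less tilt and log joint data so I can fit the kinematics.

```bash
cat >> h.py <<'E'
import json
def log():
    o=get_obs();json.dump([list(map(float,o["joint_positions"])),list(map(float,o["tool_pos"])),list(map(float,o["tcp_rot"]))],f:=open("log.jsonl","a"));f.write("\n");f.close()
E
sed -i 's/^def cur():/def cur():\n    log()/' mv.py
python3 mv.py 485.5 -267.7 80 -0.965 12
```

```text
turn [-0.9 17.   0.3] shift [-12.1  -8.6 -35.8] rows~ 2.4 gp now [ 493.2 -264.2   40.7] grip 92.1 F [0.2 0.4 0.6] t 3.88
```

Emit:
{"fn": "send_rows", "kwargs": {"targets": [[[0,6,0,-4,-3,-15,-1],[0,12,0,-8,-6,-30,-1],[0,17,0,-12,-8.6,-36,-1],[0,17,0,-12,-8.6,-36,-1],[0,17,0,-12,-8.6,-36,-1]]]}}

```text
time: 4.3
tool_pos: [487.7, -269.1, 63.5]
tcp_rot: [-3.128, 0.209, 2.181]
contact_force: [-1.0, -1.0, -0.5]
grip_width: 91.8
```

```bash
python3 mv.py 485.5 -267.7 80 -0.965 12; cat log.jsonl
```

```text
turn [-0.7 -0.   0.2] shift [-1.1 -1.   2.1] rows~ 0.1 gp now [ 485.7 -265.8   81.9] grip 91.8 F [-1.  -1.  -0.5] t 4.3
[[-0.4893678423343285, 0.4938749130668315, 2.038980830581367, -0.9959873432230865, 0.2833969399515171, -0.17622569611364738], [498.1698981743103, -271.89042586644825, 24.25936838765954], [-3.1231721705228397, 0.5059253249132047, 2.1850043511519512]]
[[-0.586016908031877, 0.45116678608841226, 1.7903040945801763, -0.13498815776480227, 0.7144553195550883, -1.1010329461055508], [487.69471734473404, -269.1047748631947, 63.46869765124546], [-3.1284244007178126, 0.20904853379637345, 2.181010083662761]]
```

```bash
cat > kin.py <<'E'
from h import *
def fk(q,p):
    a1,z0,L1,a3,L2,Lt,d,c1,c6=p
    Z=lambda a:R.from_rotvec([0,0,a]);Y=lambda a:R.from_rotvec([0,a,0])
    r=Z(q[0]+c1);x=r.apply([a1,d,z0]);r=r*Y(q[1]);x=x+r.apply([0,0,L1]);r=r*Y(q[2]);x=x+r.apply([a3,0,L2])
    r=r*Z(S[0]*q[3])*Y(q[4]);r=r*Z(S[1]*q[5]+c6);x=x+r.apply([0,0,Lt]);return x,r
S=[1,1]
def data():
    D=[json.loads(l) for l in open("log.jsonl")]
    return [[[.966,.342,1.524,0,1.275,-.146],[232.5,470.74,194.54],[3.1416,0,2.6828]]]+D
def fitk():
    best=None
    D=data()
    for s4 in(1,-1):
        for s6 in(1,-1):
            S[:]=[s4,s6]
            for c6 in(0,1.57,3.14,-1.57):
              for c1 in(0,.14):
                def g(p):
                    o=[]
                    for q,x,e in D:
                        X,r=fk(q,p);o+=list((X-x))+list(500*(r.inv()*R.from_euler("xyz",e)).as_rotvec())
                    pr=np.array([0,300,400,0,400,200,0,0,0]);w=np.array([30,100,100,50,100,100,30,.05,100])
                    return np.r_[o,(p-pr)/w*.5]
                r=least_squares(g,[0,300,400,0,400,200,0,c1,c6])
                if best is None or r.cost<best[0]:best=(r.cost,r.x,list(S),g(r.x)[:-9].reshape(-1,6))
    S[:]=best[2];return best
if __name__=="__main__":
    np.set_printoptions(precision=2,suppress=True)
    b=fitk();print(b[0],b[1],b[2]);print(b[3])
E
python3 kin.py
```

```text
1.4510668802852569 [  2.54 228.28 498.09  44.41 379.04 350.24  76.32   0.     1.57] [1, 1]
[[ 0.05  0.05 -0.03  0.3   0.04  0.  ]
 [ 0.07 -0.04 -0.07  0.03  0.   -0.  ]
 [-0.13  0.08  0.1   0.01  0.    0.  ]]
```

```bash
cat > ik.py <<'E'
from kin import *
from mv import tool
lo=np.array([-2.53,-.77,.04,-1,.28,-3.11]);hi=np.array([2.53,2.02,2.7,4.14,2.66,3.11])
P=fitk()[1]
def ik(gp,h,th):
    t=tool(h,np.radians(th));tcp=np.array(gp)+t.apply([0,0,18.8]);best=None
    for q0 in([0,.5,1.6,0,.8,-1.5],[0,.5,1.8,3,.8,1.5],[0,.5,1.6,-.5,.5,-.5]):
        q0=np.array(q0);q0[0]=np.arctan2(gp[1],gp[0])
        def g(q):
            x,r=fk(q,P);return np.r_[(x-tcp)/100,(r.inv()*t).as_rotvec()]
        s=least_squares(g,q0,bounds=(lo,hi))
        if best is None or s.cost<best[0]-1e-9:best=(s.cost,s.x)
    return best
if __name__=="__main__":
    np.set_printoptions(precision=2,suppress=True)
    d=lambda h:np.array([np.cos(h),np.sin(h),0])
    for nm,c,h,z in[("felt",np.array([494,-280,0]),-.965,26),("felt hi",np.array([494,-280,0]),-.965,120),("gauge",np.array([537.5,-22.4,0])-60*d(.11),.11,34),("gauge stop",np.array([537.5,-22.4,0])-13*d(.11),.11,34),("case",np.array([528.7,295,0])+15*d(.41)-91*d(.41+np.pi/2),.41,32)]:
        for th in(0,10,15,20,25,30,35,45,55):
            g=c-18*d(h);g[2]=z
            b=ik(g,h,th);print(nm,th,"err%.4f"%b[0],b[1])
E
python3 ik.py
```

```text
felt 0 err0.0000 [-0.64  0.61  1.67 -0.    0.86 -1.25]
felt 10 err0.0000 [-0.6   0.55  1.82 -0.11  0.62 -1.13]
felt 15 err0.0000 [-0.58  0.53  1.89 -0.21  0.49 -1.02]
felt 20 err0.0000 [-0.56  0.51  1.96 -0.38  0.37 -0.83]
felt 25 err0.0000 [-0.53  0.51  2.02 -0.71  0.28 -0.48]
felt 30 err0.0012 [-0.5   0.52  2.04 -1.    0.28 -0.17]
felt 35 err0.0006 [-0.49  0.54  2.18  4.14  0.29  0.98]
felt 45 err0.0000 [-0.42  0.61  2.25  3.9   0.56  1.3 ]
felt 55 err0.0000 [-0.36  0.74  2.33  3.78  0.89  1.51]
felt hi 0 err0.0000 [-0.64  0.48  1.58  0.    1.08 -1.25]
felt hi 10 err0.0000 [-0.6   0.4   1.73 -0.08  0.85 -1.16]
felt hi 15 err0.0000 [-0.58  0.37  1.8  -0.15  0.73 -1.09]
felt hi 20 err0.0000 [-0.56  0.35  1.87 -0.24  0.61 -0.99]
felt hi 25 err0.0000 [-0.53  0.33  1.94 -0.38  0.5  -0.84]
felt hi 30 err0.0000 [-0.51  0.32  2.01 -0.61  0.4  -0.6 ]
felt hi 35 err0.0000 [-0.48  0.32  2.08 -0.98  0.33 -0.21]
felt hi 45 err0.0013 [-0.45  0.36  2.24  4.14  0.4   0.98]
felt hi 55 err0.0000 [-0.36  0.45  2.3   4.    0.66  1.21]
gauge 0 err0.0000 [-0.23  0.47  1.92 -0.    0.75 -1.91]
gauge 10 er
[... 786 characters left out ...]
0.44  2.27  1.73  0.28  2.54]
gauge stop 35 err0.0000 [-0.39  0.45  2.33  2.17  0.34  2.1 ]
gauge stop 45 err0.0000 [-0.46  0.56  2.46  2.49  0.69  1.67]
gauge stop 55 err0.0000 [-0.55  0.77  2.57  2.55  1.12  1.44]
case 0 err0.0000 [ 0.23  0.67  1.52  0.    0.95 -1.75]
case 10 err0.0000 [ 0.21  0.59  1.7   0.05  0.68 -1.81]
case 15 err0.0000 [ 0.2   0.56  1.78  0.1   0.54 -1.86]
case 20 err0.0000 [ 0.19  0.54  1.86  0.19  0.4  -1.96]
case 25 err0.0001 [ 0.17  0.53  1.93  0.38  0.28 -2.15]
case 30 err0.0034 [ 0.13  0.53  1.96  0.69  0.28 -2.5 ]
case 35 err0.0019 [0.11 0.55 2.14 2.3  0.28 2.15]
case 45 err0.0000 [0.11 0.6  2.23 2.69 0.49 1.77]
case 55 err0.0000 [0.08 0.72 2.33 2.79 0.87 1.61]
```

```bash
python3 mv.py 481.5 -261.9 27 -0.965 18
```

```text
turn [-0.7 -6.   0.3] shift [14.8 -0.3 52.4] rows~ 1.3 gp now [ 485.7 -265.8   81.9] grip 91.8 F [-1.  -1.  -0.5] t 4.3
```

Emit:
{"fn": "send_rows", "kwargs": {"targets": [[[0,-6,0,4,0,0,-1],[-0.5,-6,0,9,0,22,-1],[-0.7,-6,0.3,15,0,44,-1],[-0.7,-6,0.3,15,0,52,-1],[-0.7,-6,0.3,15,0,52,-1]]]}}

```text
time: 4.72
tool_pos: [483.2, -268.0, 6.1]
tcp_rot: [-3.137, 0.314, 2.173]
contact_force: [0.6, 0.5, -0.6]
grip_width: 91.7
```

```bash
python3 mv.py 481.5 -261.9 27 -0.965 18;python3 - <<'E'
from h import *
for n in("scene","top"): cv2.imwrite(f"pics/{n}3.png",capture(n)[:,:,::-1])
im=np.vstack([cv2.resize(cv2.imread("pics/scene3.png")[160:280,160:360],None,fx=3,fy=3),cv2.resize(cv2.imread("pics/top3.png")[230:310,330:530],None,fx=3,fy=3)])
cv2.imwrite("pics/a3.png",im)
E
python3 mv.py 481.5 -261.9 27 -0.965 18
```

```text
turn [-0.3 -0.  -0.2] shift [-0.7  2.1 -3. ] rows~ 0.1 gp now [ 480.  -263.2   24. ] grip 91.7 F [ 0.6  0.5 -0.6] t 4.72
turn [-0.3  0.1 -0.2] shift [ 1.   1.3 -1.8] rows~ 0.1 gp now [ 481.3 -263.8   25.6] grip 91.7 F [ 0.5 -0.3 -0.5] t 4.82
```

View pics/a3.png

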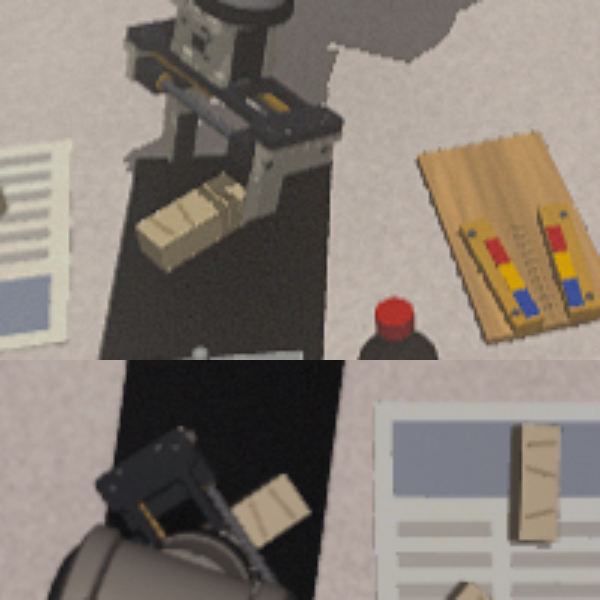

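The scene view shows the fingers on both sides of the rear part of the blank. Closing now.

Emit:
{"fn": "send_rows", "kwargs": {"targets": [[[0,0,0,0.5,1,-2,-1],[0,0,0,0.5,1,-2,1],[0,0,0,0.5,1,-2,1],[0,0,0,0.5,1,-2,1],[0,0,0,0.5,1,-2,1]]]}}

```text
time: 5.23
tool_pos: [484.2, -266.7, 8.6]
tcp_rot: [-3.138, 0.315, 2.172]
contact_force: [-0.9, 0.2, 0.0]
grip_width: 69.8
```

Emit:
{"fn": "send_rows", "kwargs": {"targets": [[[0,0,0,0,0,0,1],[0,0,0,0,0,0,1],[0,0,0,0,0,0,1],[0,0,0,0,0,0,1],[0,0,0,0,0,0,1]]]}}

```text
time: 5.65
tool_pos: [483.9, -266.6, 8.1]
tcp_rot: [-3.138, 0.315, 2.172]
contact_force: [0.1, 0.2, 0.6]
grip_width: 36.3
```

```bash
python3 mv.py 481.5 -261.9 87 -0.965 18
```

```text
turn [-0.3  0.  -0.3] shift [-19.4   0.5 -57.8] rows~ 1.5 gp now [ 480.7 -261.8   26. ] grip 36.3 F [0.1 0.2 0.6] t 5.65
```

The grip width is 36.3 mm, so this should be the red (36 mm) blank. Lifting.

Emit:
{"fn": "send_rows", "kwargs": {"targets": [[[0,0,0,0,0,0,1],[0,0,0,-3,0,-9,1],[0,0,0,-9,0,-27,1],[0,0,0,-16,0,-47,1],[0,0,0,-20,0,-58,1]]]}}

```text
time: 6.07
tool_pos: [485.7, -267.7, 72.2]
tcp_rot: [-3.139, 0.317, 2.172]
contact_force: [0.5, -0.5, 1.3]
grip_width: 3.0
```

```bash
python3 mv.py 449.9 -29.3 95 0.11 18;python3 - <<'E'
from h import *
for n in("scene","top"): cv2.imwrite(f"pics/{n}4.png",capture(n)[:,:,::-1])
im=np.vstack([cv2.resize(cv2.imread("pics/scene4.png")[130:280,160:360],None,fx=3,fy=3)])
cv2.imwrite("pics/a4.png",im)
E
```

```text
turn [-19.3   0.1 -58.8] shift [202.  110.2 -71.7] rows~ 8.6 gp now [ 482.4 -262.9   90.1] grip 3.0 F [ 0.5 -0.5  1.3] t 6.07
```

View pics/a4.png

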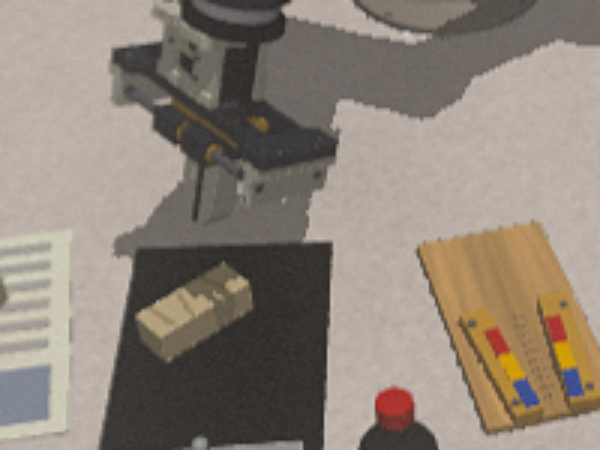

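The fingers lifted clear and shut on nothing (3 mm). I must have started the lift before they had gripped. The blank still lies flat on the felt, so I'll measure it again.

Emit:
{"fn": "send_rows", "kwargs": {"targets": [[[0,0,0,20,-10,-15,-1],[0,0,0,45,-20,-30,-1],[0,0,0,75,-20,-40,-1],[0,0,0,110,-20,-40,-1],[0,0,0,120,-20,-40,-1]]]}}

```text
time: 6.58
tool_pos: [392.2, -170.7, 68.6]
tcp_rot: [-3.135, 0.309, 2.173]
contact_force: [-0.5, -0.1, -1.3]
grip_width: 29.0
```

```bash
python3 - <<'E'
from h import *
for n in("scene","top"): cv2.imwrite(f"pics/{n}5.png",capture(n)[:,:,::-1])
im=np.vstack([cv2.resize(cv2.imread("pics/scene5.png")[195:275,185:285],None,fx=6,fy=6,interpolation=cv2.INTER_CUBIC)]);cv2.imwrite("pics/a5s.png",im)
im=np.vstack([cv2.resize(cv2.imread("pics/top5.png")[240:330,350:450],None,fx=6,fy=6,interpolation=cv2.INTER_CUBIC)]);cv2.imwrite("pics/a5t.png",im)
E
python3 mv.py 481.5 -261.9 87 -0.965 18
```

```text
turn [-0.4 -0.1 -0.1] shift [-122.4   20.8   39.7] rows~ 3.1 gp now [ 391.7 -167.5   87.4] grip 37.5 F [ 0.6 -0.7  0.2] t 6.68
```

View pics/a5s.png

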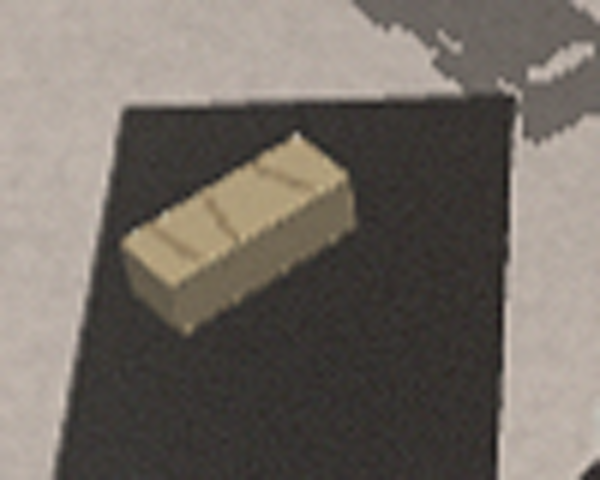

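View pics/a5t.png

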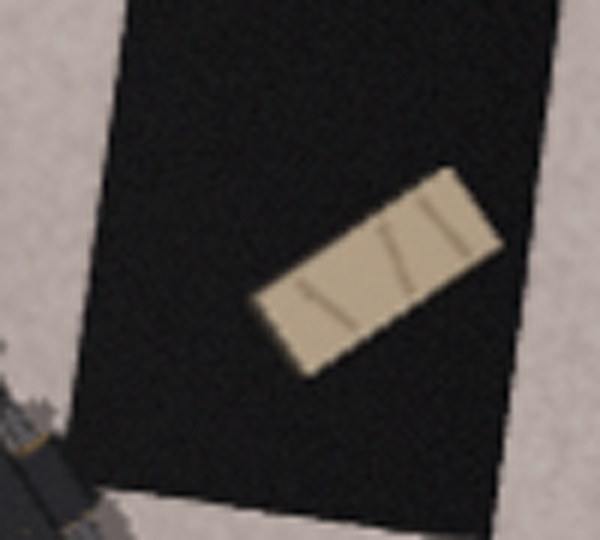

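Run:
```python
from fit import *
def bl(p,k): return loc(p,(k[0]*45,k[1]*p[3]/2,k[2]*30+p[4]))
TB=(350,240,6);SB=(185,195,6)
top=[("top",T(TB,*a),k) for a,k in [((450,167),(1,1,1)),((503,242),(1,-1,1)),((307,378),(-1,-1,1)),((250,298),(-1,1,1))]]
sc=[("scene",T(SB,*a),k) for a,k in [((348,180),(-1,1,1)),((298,133),(-1,-1,1)),((123,241),(1,-1,1)),((177,288),(1,1,1)),((187,333),(1,1,0)),((354,228),(-1,1,0)),((130,290),(1,-1,0))]]
fit(top+sc,bl,[494,-280,-.96,36,2],"both")
fit(top,lambda p,k:bl(list(p)+[2],k),[494,-280,-.96,36],"top")
fit(sc,lambda p,k:bl(list(p)+[2],k),[494,-280,-.96,36],"scene")
print(proj("scene",[[529,-240,7],[511,-250,7]]))
```

```text
both [ 493.43 -279.35   -0.95   36.03    4.15] res [[-0.2, -0.2], [-0.1, 0.4], [0.3, -0.1], [0.9, 0.1], [0.8, -0.9], [0.2, 0.0], [-0.5, 0.0], [-0.7, -0.3], [-0.3, 0.9], [1.3, -0.2], [0.5, 0.5]]
top [ 493.55 -279.32   -0.96   36.  ] res [[-0.4, -0.1], [-0.3, 0.4], [0.1, -0.2], [0.7, -0.1]]
scene [ 490.94 -280.     -0.94   36.25] res [[0.6, -0.9], [-0.2, -0.1], [-0.6, 0.0], [-0.7, -0.3], [-0.3, 0.9], [1.0, -0.3], [0.4, 0.5]]
[[242.51 245.33]
 [238.06 240.62]]
```

Run:
```python
from h import *
print(proj("scene",[[485.7,-267.7,72.2]]),proj("top",[[485.7,-267.7,72.2]]))
im=cv2.imread("pics/scene4.png")[160:240,190:270];cv2.imwrite("pics/a6.png",cv2.resize(im,None,fx=7,fy=7,interpolation=cv2.INTER_CUBIC))
im=cv2.imread("pics/top4.png")[240:320,350:450];cv2.imwrite("pics/a6t.png",cv2.resize(im,None,fx=6,fy=6,interpolation=cv2.INTER_CUBIC))
```

```text
[[226.69756974 214.9459186 ]] [[410.43479456 287.8642915 ]]
```

View pics/a6.png

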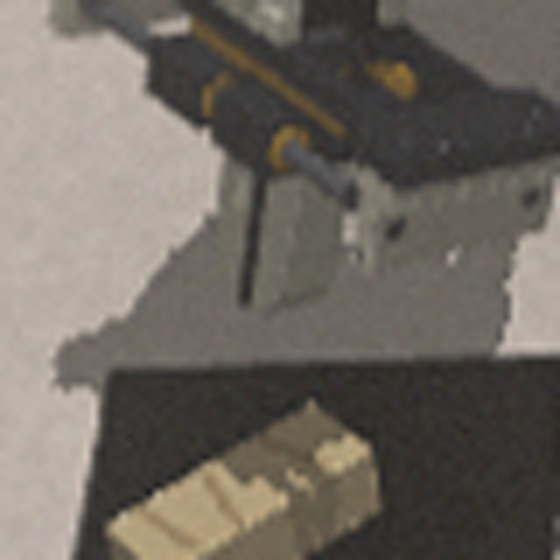

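View pics/a6t.png

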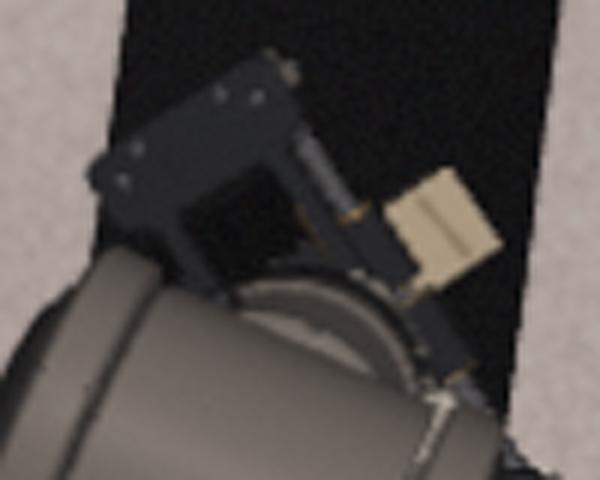

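Run:
```python
from h import *
o=get_obs();print(o["tool_pos"],o["tcp_rot"],o["grip_width"])
a=capture("scene");b=capture("top")
p=o["tool_pos"];r=R.from_euler("xyz",o["tcp_rot"])
for n,im in(("scene",a),("top",b)):
    im=np.ascontiguousarray(im[:,:,::-1]);g=o["grip_width"]/2
    P=proj(n,[p,p+r.apply([0,g,0]),p+r.apply([0,-g,0]),p+r.apply([0,0,-66])])
    print(n,P.round(1).tolist())
    c=P[0].astype(int)-[55,45];c=np.maximum(c,0);cr=cv2.resize(im[c[1]:c[1]+90,c[0]:c[0]+110],None,fx=6,fy=6,interpolation=cv2.INTER_CUBIC)
    for q in P: cv2.circle(cr,tuple(((q-c+.5)*6).astype(int)),3,(255,0,255),-1)
    cv2.imwrite(f"pics/a7{n}.png",cr)
a=cv2.imread("pics/scene0.png");P=proj("scene",[[232.5,470.7,194.5]])[0];print(P)
```

```text
[ 394.85110146 -172.34778823   69.47188709] [-3.13628811  0.31169748  2.17391325] 37.455165525248894
scene [[263.7, 187.8], [268.3, 191.2], [259.1, 184.5], [267.8, 164.5]]
top [[366.6, 328.0], [361.9, 320.8], [371.2, 335.2], [361.2, 334.8]]
[486.58235298  91.7314611 ]
```

View pics/a7scene.png

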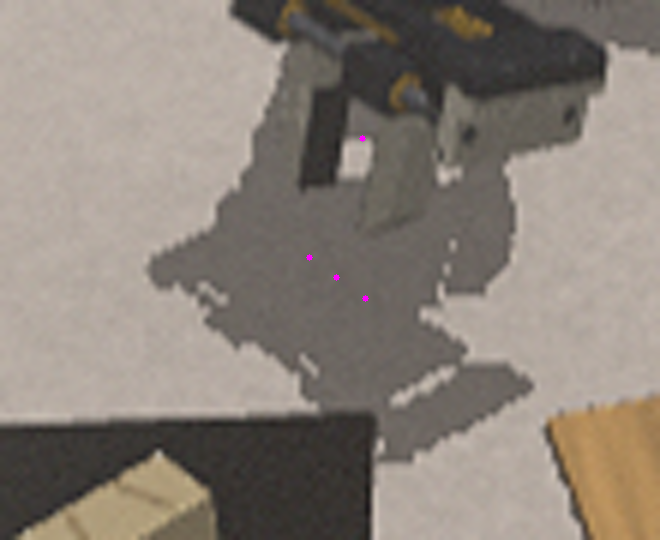

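View pics/a7top.png

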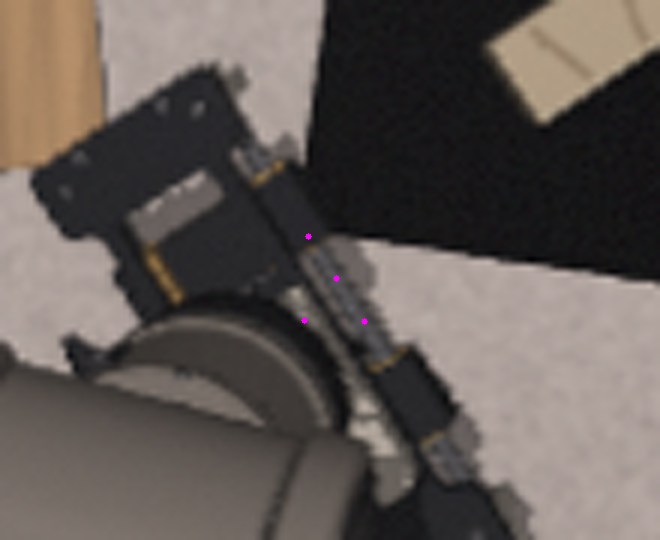

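The gripper shows about 12 px higher in the scene view than its reported pose projects to, in this frame and in the start frame. The fingers probably closed above the blank, so I'll shut them over bare table, lower and check.

Emit:
{"fn": "send_rows", "kwargs": {"targets": [[[0,0,0,5,0,15,1],[0,0,0,10,0,30,1],[0,0,0,14,0,43,1],[0,0,0,15,0,46,1],[0,0,0,15,0,46,1]]]}}

```text
time: 7.2
tool_pos: [396.9, -175.0, 21.4]
tcp_rot: [-3.137, 0.314, 2.171]
contact_force: [-0.0, 0.1, -0.7]
grip_width: 21.3
```

```bash
cat > look.py <<'E'
from h import *
import sys
tag=sys.argv[1];dz=float(sys.argv[2]) if len(sys.argv)>2 else 0
o=get_obs();print(o["tool_pos"].round(1),o["tcp_rot"].round(3),round(o["grip_width"],1),o["contact_force"].round(1),o["time"]);log()
p=o["tool_pos"]+[0,0,dz];r=R.from_euler("xyz",o["tcp_rot"]);out=[]
for n in("scene","top"):
    im=np.ascontiguousarray(capture(n)[:,:,::-1]);cv2.imwrite(f"pics/{n}_{tag}.png",im)
    P=proj(n,[p,p+r.apply([0,0,-66])])
    c=np.clip(P[0].astype(int)-[55,45],0,[529,389]);cr=cv2.resize(im[c[1]:c[1]+90,c[0]:c[0]+110],None,fx=5,fy=5,interpolation=cv2.INTER_CUBIC)
    print(n,"crop origin",c)
    for q in P: cv2.circle(cr,tuple(((q-c+.5)*5).astype(int)),2,(255,0,255),-1)
    out.append(cr)
cv2.imwrite(f"pics/l_{tag}.png",np.vstack(out)[:, :])
E
python3 look.py c1
```

```text
[ 396.9 -175.    21.4] [-3.137  0.314  2.171] 21.3 [-0.   0.1 -0.7] 7.2
scene crop origin [209 157]
top crop origin [310 280]
```

View pics/l_c1.png

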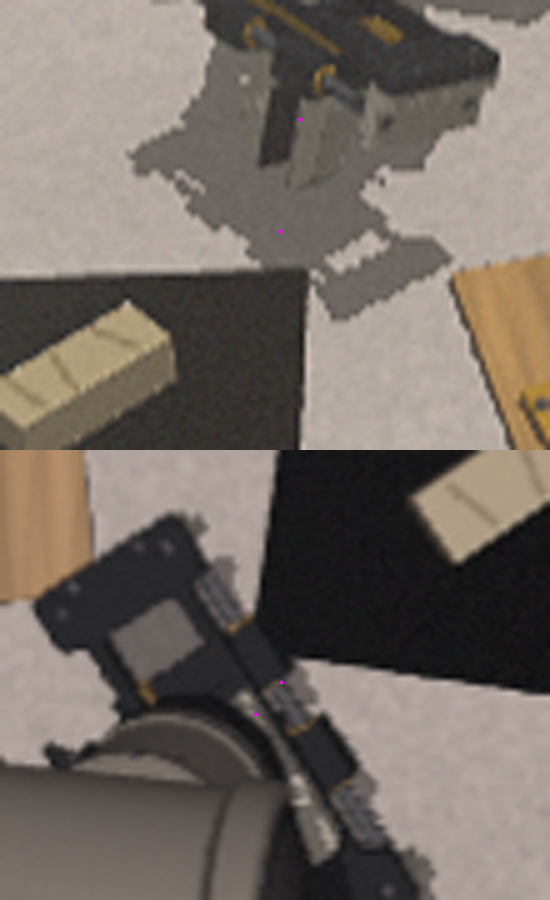

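Emit:
{"fn": "send_rows", "kwargs": {"targets": [[[0,0,0,1.5,0,5,1],[0,0,0,3,0,9,1],[0,0,0,4,0,12,1],[0,0,0,5,0,15,1],[0,0,0,5,0,16,1]]]}}

```text
time: 7.72
tool_pos: [396.7, -174.5, 5.2]
tcp_rot: [-3.138, 0.315, 2.172]
contact_force: [0.4, 0.1, 0.3]
grip_width: 0.4
```

Emit:
{"fn": "send_rows", "kwargs": {"targets": [[[0,0,0,1,0,2,1],[0,0,0,1.3,0,4,1],[0,0,0,2,0,6,1],[0,0,0,2.6,0,8,1],[0,0,0,2.6,0,8,1]]]}}

```text
time: 8.13
tool_pos: [398.6, -174.0, 0.5]
tcp_rot: [-3.133, 0.311, 2.172]
contact_force: [-0.9, 0.1, -0.8]
grip_width: 0.5
```

```bash
python3 look.py c2
```

```text
[ 398.6 -174.     0.5] [-3.133  0.311  2.172] 0.5 [-0.9  0.1 -0.8] 8.1333
scene crop origin [210 164]
top crop origin [309 279]
```

View pics/l_c2.png

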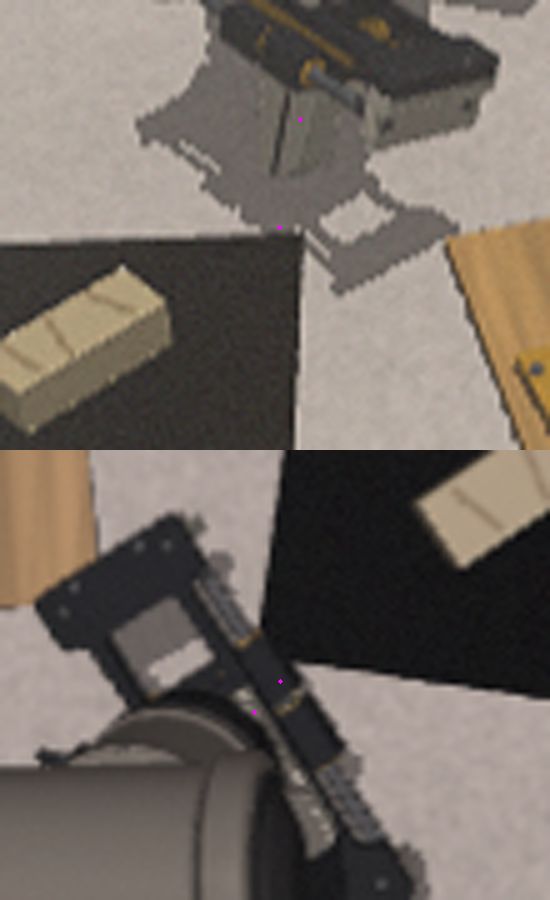

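Run:
```python
from h import *
for n in("scene","top"): print(n,proj(n,[[398.6,-174,0],[398.6,-174,40],[358.6,-174,0],[398.6,-134,0]]).round(1).tolist())
```

```text
scene [[265.5, 209.2], [264.2, 197.7], [264.3, 199.5], [280.5, 207.5]]
top [[364.5, 324.7], [366.1, 325.6], [364.1, 342.0], [347.3, 324.3]]
```

Emit:
{"fn": "send_rows", "kwargs": {"targets": [[[0,0,0,0.6,0,2,1],[0,0,0,1.3,0,4,1],[0,0,0,2,0,6,1],[0,0,0,2.6,0,8,1],[0,0,0,2.6,0,8,1]]]}}

```text
time: 8.65
tool_pos: [400.3, -173.4, -4.4]
tcp_rot: [-3.128, 0.308, 2.172]
contact_force: [-0.4, 0.5, 0.3]
grip_width: 0.4
```

```bash
python3 mv.py 398 -172 4 -0.965 4
```

```text
turn [-0.8 13.6 -0.4] shift [ 4.2 -1.   9.6] rows~ 1.9 gp now [ 397.3 -168.5   13.6] grip 0.4 F [-0.4  0.5  0.3] t 8.65
```

Emit:
{"fn": "send_rows", "kwargs": {"targets": [[[0,6,0,0,0,0,1],[-0.4,12,0,2,0,2,1],[-0.8,13.6,-0.4,4,-1,5,1],[-0.8,13.6,-0.4,4,-1,7,1],[-0.8,13.6,-0.4,4,-1,9,1]]]}}

```text
time: 9.07
tool_pos: [400.4, -174.9, -13.7]
tcp_rot: [3.14, 0.072, 2.175]
contact_force: [-0.5, -0.8, -0.0]
grip_width: 0.7
```

Emit:
{"fn": "send_rows", "kwargs": {"targets": [[[0,0,0,0,0,2,1],[0,0,0,0,0,4,1],[0,0,0,0,0,6,1],[0,0,0,0,0,8,1],[0,0,0,0,0,8,1]]]}}

```text
time: 9.48
tool_pos: [398.5, -173.1, -22.3]
tcp_rot: [-3.14, 0.07, 2.178]
contact_force: [-0.5, 0.7, -0.2]
grip_width: 0.6
```

```bash
python3 look.py c3
```

```text
[ 398.5 -173.1  -22.3] [-3.14   0.07   2.178] 0.6 [-0.5  0.7 -0.2] 9.4833
scene crop origin [211 170]
top crop origin [308 279]
```

View pics/l_c3.png

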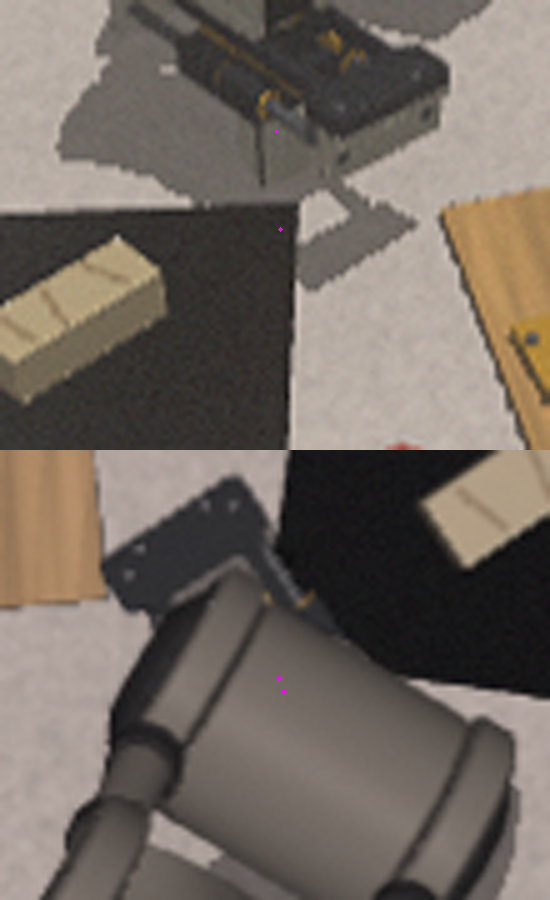

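Emit:
{"fn": "send_rows", "kwargs": {"targets": [[[0,0,0,0,0,1,1],[0,0,0,0,0,2,1],[0,0,0,0,0,3,1],[0,0,0,0,0,4,1],[0,0,0,0,0,4,1]]]}}

```text
time: 10.0
tool_pos: [399.1, -173.9, -26.0]
tcp_rot: [-3.141, 0.071, 2.177]
contact_force: [0.4, 0.3, 0.8]
grip_width: 0.7
```

Emit:
{"fn": "send_rows", "kwargs": {"targets": [[[0,0,0,0,0,1,1],[0,0,0,0,0,2,1],[0,0,0,0,0,3,1],[0,0,0,0,0,4,1],[0,0,0,0,0,4,1]]]}}

```text
time: 10.42
tool_pos: [399.2, -174.1, -30.1]
tcp_rot: [-3.141, 0.07, 2.177]
contact_force: [-0.1, 0.8, -0.2]
grip_width: 0.2
```

Emit:
{"fn": "send_rows", "kwargs": {"targets": [[[0,0,0,0,0,1,1],[0,0,0,0,0,2,1],[0,0,0,0,0,3,1],[0,0,0,0,0,3,1]]]}}

```text
time: 10.75
tool_pos: [399.6, -174.3, -31.7]
tcp_rot: [-3.141, 0.072, 2.177]
contact_force: [-4.0, 2.2, 19.7]
grip_width: 0.4
```

Emit:
{"fn": "send_rows", "kwargs": {"targets": [[[0,0,0,0,0,1,1],[0,0,0,0,0,2,1],[0,0,0,0,0,3,1],[0,0,0,0,0,3,1]]]}}

```text
time: 11.08
tool_pos: [399.7, -174.4, -32.2]
tcp_rot: [3.141, 0.073, 2.177]
contact_force: [-13.8, 9.1, 60.7]
grip_width: 0.4
```

```bash
python3 look.py c4
```

```text
[ 399.7 -174.4  -32.2] [3.141 0.073 2.177] 0.4 [-13.8   9.1  60.7] 11.0833
scene crop origin [211 173]
top crop origin [308 278]
```

View pics/l_c4.png

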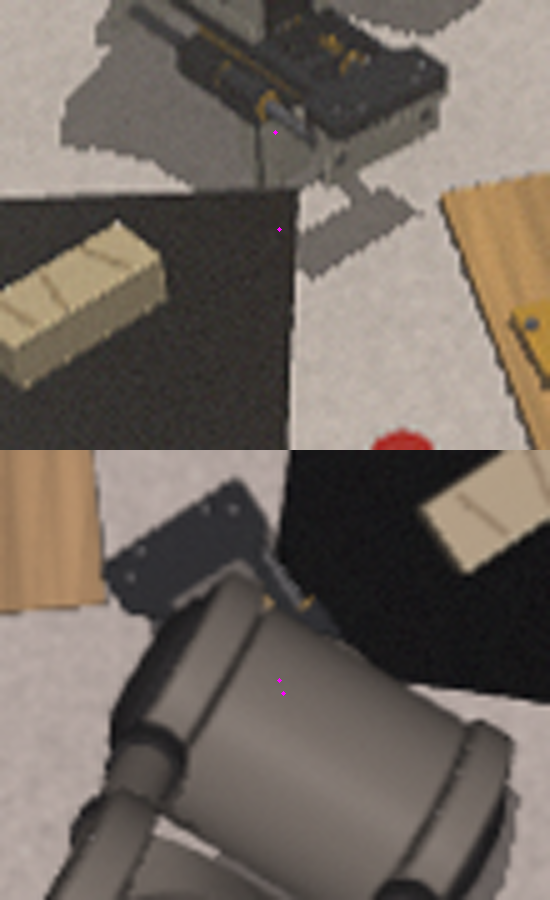

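The table contact came at reported z ≈ -31, with the force rising to 20 N and then 60 N. So the real fingertips sit about 31 mm short of the reported TCP along the tool axis. I'll back off, set that correction and re-plan.

Emit:
{"fn": "send_rows", "kwargs": {"targets": [[[0,0,0,0,0,-8,1],[0,0,0,0,0,-30,1],[0,0,0,0,0,-60,1],[0,0,0,0,0,-90,0.2],[0,0,0,0,0,-110,-1]]]}}

```text
time: 11.6
tool_pos: [395.6, -168.2, 76.2]
tcp_rot: [3.141, 0.073, 2.177]
contact_force: [1.1, -1.6, -0.5]
grip_width: 9.5
```

```bash
sed -i 's/^G=18.8/G=50.0/' mv.py; sed -i 's/18.8\]/50.0]/; s/(0,10,15,20,25,30,35,45,55)/(5,10,14,16,18,20,22,25)/; s/,34),/,36),/g; s/,26),/,28),/; s/.41,32)/.41,34)/' ik.py; python3 ik.py | grep -v hi
```

```text
felt 5 err0.0000 [-0.62  0.62  1.76 -0.05  0.68 -1.2 ]
felt 10 err0.0000 [-0.61  0.6   1.83 -0.12  0.56 -1.12]
felt 14 err0.0000 [-0.59  0.59  1.88 -0.2   0.46 -1.03]
felt 16 err0.0000 [-0.58  0.58  1.9  -0.26  0.41 -0.96]
felt 18 err0.0000 [-0.58  0.58  1.93 -0.34  0.36 -0.88]
felt 20 err0.0000 [-0.57  0.58  1.95 -0.44  0.32 -0.78]
felt 22 err0.0000 [-0.56  0.57  1.98 -0.57  0.28 -0.64]
felt 25 err0.0005 [-0.53  0.58  1.99 -0.79  0.28 -0.4 ]
gauge 5 err0.0000 [-0.25  0.5   2.01  0.06  0.55 -1.98]
gauge 10 err0.0000 [-0.28  0.47  2.08  0.16  0.43 -2.1 ]
gauge 14 err0.0000 [-0.3   0.46  2.14  0.3   0.33 -2.25]
gauge 16 err0.0000 [-0.31  0.46  2.16  0.41  0.29 -2.37]
gauge 18 err0.0002 [-0.33  0.46  2.17  0.52  0.28 -2.49]
gauge 20 err0.0009 [-0.35  0.46  2.19  0.66  0.28 -2.65]
gauge 22 err0.0019 [-0.38  0.46  2.21  0.87  0.28 -2.89]
gauge 25 err0.0019 [-0.43  0.47  2.31  1.67  0.28  2.54]
gauge stop 5 err0.0000 [-0.22  0.55  1.89  0.05  0.62 -1.94]
gauge stop 10 err0.0000 [-0.24  0.53  1.96  0.12  0.5  -2.02]
gauge stop 14 err0.0000 [-0.25  0.51  2.01  0.23  0.4  -2.13]
gauge stop 16 err0.0000 [-0.26  0.51  2.04  0.3   0.35 -2.21]
gauge stop 18 err0.0000 [-0.27  0.5   2.07  0.4   0.3  -2.32]
gauge stop 20 err0.0001 [-0.28  0.5   2.09  0.51  0.28 -2.44]
gauge stop 22 err0.0007 [-0.3   0.5   2.1   0.65  0.28 -2.59]
gauge stop 25 err0.0021 [-0.35  0.5   2.13  0.99  0.28 -2.97]
case 5 err0.0000 [ 0.22  0.67  1.62  0.02  0.76 -1.77]
case 10 err0.0000 [ 0.21  0.64  1.7   0.06  0.63 -1.81]
case 14 err0.0000 [ 0.21  0.62  1.76  0.1   0.52 -1.86]
case 16 err0.0000 [ 0.2   0.62  1.79  0.13  0.46 -1.89]
case 18 err0.0000 [ 0.2   0.61  1.82  0.17  0.41 -1.93]
case 20 err0.0000 [ 0.19  0.6   1.85  0.22  0.35 -1.98]
case 22 err0.0000 [ 0.19  0.6   1.88  0.29  0.3  -2.05]
case 25 err0.0006 [ 0.18  0.6   1.89  0.39  0.28 -2.17]
```

```bash
python3 mv.py 483 -264.5 75 -0.96 8
```

```text
turn [-0.  -3.8 -0.3] shift [-131.8   16.9   60.4] rows~ 3.5 gp now [ 393.5 -165.2  126. ] grip 9.5 F [ 1.1 -1.6 -0.5] t 11.6
```

Emit:
{"fn": "send_rows", "kwargs": {"targets": [[[0,-1,0,-26,3,8,-1],[0,-2,0,-54,7,18,-1],[0,-3,0,-82,11,30,-1],[0,-3.8,-0.3,-110,14,45,-1],[0,-3.8,-0.3,-132,17,60,-1]]]}}

```text
time: 12.02
tool_pos: [487.8, -271.4, 23.1]
tcp_rot: [-3.141, 0.139, 2.183]
contact_force: [-0.3, 0.3, 1.0]
grip_width: 42.6
```

Emit:
{"fn": "send_rows", "kwargs": {"targets": [[[0,0,0,0,0,0,-1],[0,0,0,0,0,0,-1],[0,0,0,0,0,0,-1],[0,0,0,0,0,0,-1],[0,0,0,0,0,0,-1]]]}}

```text
time: 12.43
tool_pos: [486.3, -269.5, 24.0]
tcp_rot: [-3.141, 0.138, 2.183]
contact_force: [0.9, -0.6, -0.7]
grip_width: 76.3
```

```bash
python3 mv.py 483 -264.5 27.5 -0.96 8;sed -i 's/-66\]/-97]/; s/P=proj(n,\[p,/P=proj(n,[p+r.apply([0,0,-31]),/' look.py; python3 look.py d1
```

```text
turn [-0.  -0.1  0.1] shift [ 5.4  0.2 45.7] rows~ 1.1 gp now [ 482.4 -263.9   73.6] grip 76.3 F [ 0.9 -0.6 -0.7] t 12.43
[ 486.3 -269.5   24. ] [-3.141  0.138  2.183] 76.3 [ 0.9 -0.6 -0.7] 12.4333
scene crop origin [173 174]
top crop origin [353 243]
```

View pics/l_d1.png

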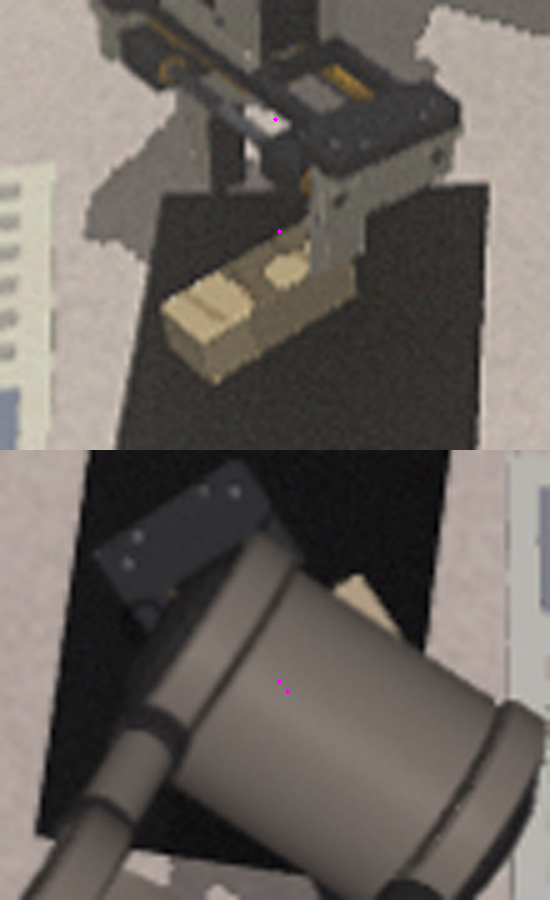

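The corrected tip projects at (280,231), exactly midway between the two visible fingertips at (230,190) and (330,272). Descending.

Emit:
{"fn": "send_rows", "kwargs": {"targets": [[[0,0,0,1,0,10,-1],[0,0,0,3,0,25,-1],[0,0,0,4,0,36,-1],[0,0,0,5.4,0,45.5,-1],[0,0,0,5.4,0,45.5,-1]]]}}

```text
time: 12.95
tool_pos: [485.6, -269.8, -24.9]
tcp_rot: [-3.139, 0.133, 2.182]
contact_force: [-0.4, -1.0, -0.8]
grip_width: 92.0
```

```bash
python3 mv.py 483 -264.5 27.5 -0.96 8;python3 look.py d2
```

```text
turn [-0.1 -0.4  0.1] shift [-1.5  0.9 -2.7] rows~ 0.1 gp now [ 481.9 -264.3   24.7] grip 92.0 F [-0.4 -1.  -0.8] t 12.95
[ 485.6 -269.8  -24.9] [-3.139  0.133  2.182] 92.0 [-0.4 -1.  -0.8] 12.95
scene crop origin [176 188]
top crop origin [350 244]
```

View pics/l_d2.png

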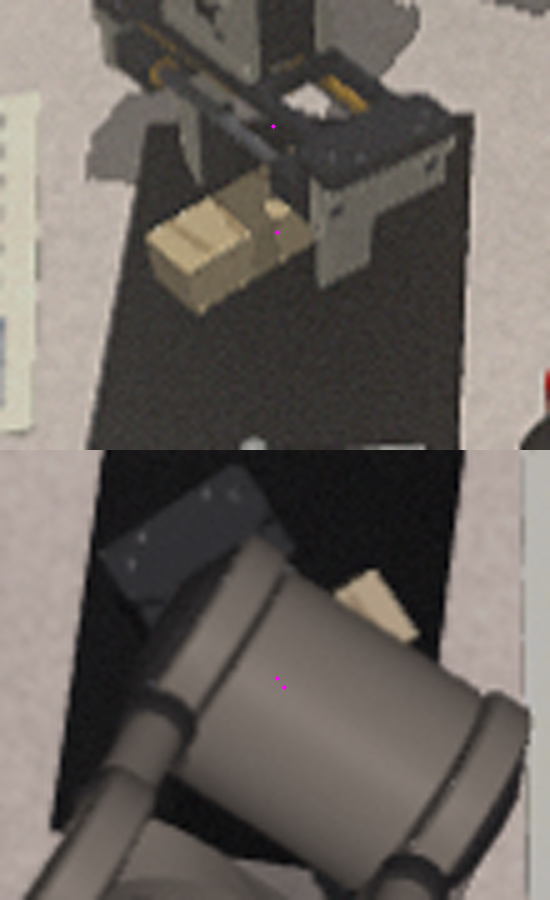

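The fingers straddle the rear half at the right depth. Closing, with enough time for the grip to settle.

Emit:
{"fn": "send_rows", "kwargs": {"targets": [[[0,0,0,-1,0,-2,1],[0,0,0,-1,0,-2,1],[0,0,0,-1,0,-2,1],[0,0,0,-1,0,-2,1],[0,0,0,-1,0,-2,1]]]}}

```text
time: 13.47
tool_pos: [487.6, -271.5, -20.0]
tcp_rot: [-3.141, 0.138, 2.182]
contact_force: [0.3, 0.6, 0.4]
grip_width: 62.6
```

Emit:
{"fn": "send_rows", "kwargs": {"targets": [[[0,0,0,0,0,0,1],[0,0,0,0,0,0,1],[0,0,0,0,0,0,1],[0,0,0,0,0,0,1],[0,0,0,0,0,0,1]]]}}

```text
time: 13.88
tool_pos: [487.4, -271.4, -20.3]
tcp_rot: [-3.141, 0.137, 2.182]
contact_force: [-0.3, 0.1, 0.4]
grip_width: 36.1
```

Emit:
{"fn": "send_rows", "kwargs": {"targets": [[[0,0,0,0,0,0,1],[0,0,0,0,0,0,1],[0,0,0,0,0,0,1],[0,0,0,0,0,0,1]]]}}

```text
time: 14.22
tool_pos: [487.4, -271.3, -20.4]
tcp_rot: [-3.141, 0.137, 2.182]
contact_force: [-0.9, 0.1, -0.1]
grip_width: 35.6
```

The width holds at 36 mm. Lifting.

Emit:
{"fn": "send_rows", "kwargs": {"targets": [[[0,0,0,-1,0,-4,1],[0,0,0,-2,0,-14,1],[0,0,0,-4,0,-28,1],[0,0,0,-6,0,-40,1],[0,0,0,-6,0,-45,1]]]}}

```text
time: 14.63
tool_pos: [488.3, -271.8, 27.2]
tcp_rot: [3.142, 0.14, 2.182]
contact_force: [1.1, -0.3, -2.7]
grip_width: 35.9
```

```bash
python3 mv.py 459.9 -31 80 0.11 8;python3 look.py d3
```

```text
turn [ -8.5   0.  -60.7] shift [207.7 121.1 -32.5] rows~ 8.6 gp now [ 484.3 -266.1   76.8] grip 35.9 F [ 1.1 -0.3 -2.7] t 14.63
[ 488.3 -271.8   27.2] [3.142 0.14  2.182] 35.9 [ 1.1 -0.3 -2.7] 14.6333
scene crop origin [172 174]
top crop origin [354 242]
```

View pics/l_d3.png

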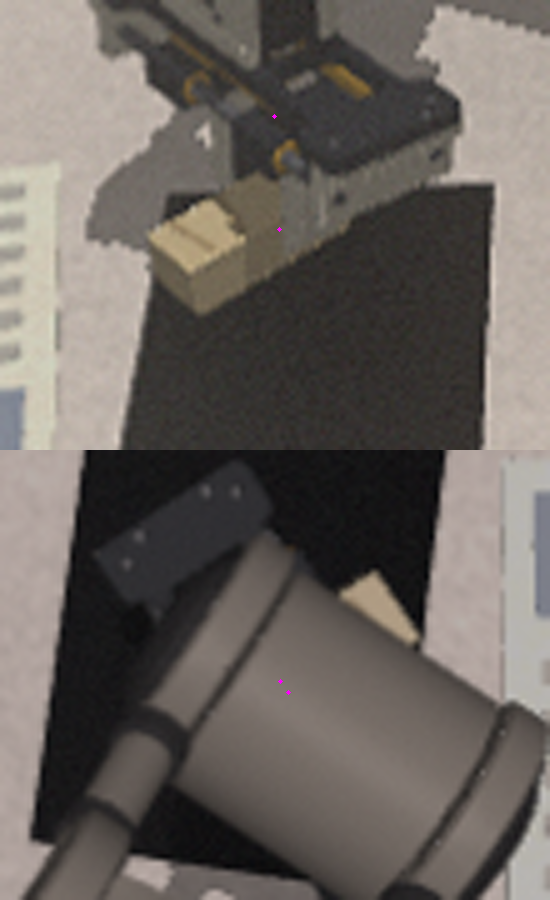

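The blank is lifted (-2.7 N), level, and held in line. Swinging to the gauge.

Emit:
{"fn": "send_rows", "kwargs": {"targets": [[[-0.8,0,-6,20,12,-6,1],[-1.7,0,-12,42,24,-10,1],[-2.5,0,-18,64,36,-14,1],[-3.4,0,-24,85,48,-18,1],[-4.2,0,-30,104,60,-22,1]]]}}

```text
time: 15.15
tool_pos: [474.3, -148.2, 31.9]
tcp_rot: [3.141, 0.135, 2.716]
contact_force: [0.1, -0.4, -2.4]
grip_width: 36.4
```

```bash
python3 mv.py 458.5 -31.1 80 0.11 8
```

```text
turn [ -4.2  -0.3 -30.4] shift [ 56.5 103.7  -6.2] rows~ 4.3 gp now [ 468.2 -145.5   81.4] grip 36.4 F [ 0.1 -0.4 -2.4] t 15.15
```

Emit:
{"fn": "send_rows", "kwargs": {"targets": [[[-0.8,0,-6,11,21,-1,1],[-1.7,0,-12,22,42,-2,1],[-2.5,0,-18,34,63,-4,1],[-3.4,-0.2,-24,46,84,-5,1],[-4.2,-0.3,-30.4,56.5,104,-6,1]]]}}

```text
time: 15.57
tool_pos: [466.3, -30.3, 30.2]
tcp_rot: [-3.141, 0.141, -3.031]
contact_force: [-0.3, 0.8, -2.2]
grip_width: 35.6
```

```bash
python3 mv.py 458.5 -31.1 60 0.11 8;python3 look.py d4
```

```text
turn [-0.   0.1  0. ] shift [ 3.6  0.  19.4] rows~ 0.5 gp now [459.3 -31.   79.7] grip 35.6 F [-0.3  0.8 -2.2] t 15.57
[466.3 -30.3  30.2] [-3.141  0.141 -3.031] 35.6 [-0.3  0.8 -2.2] 15.5667
scene crop origin [267 156]
top crop origin [248 250]
```

View pics/l_d4.png

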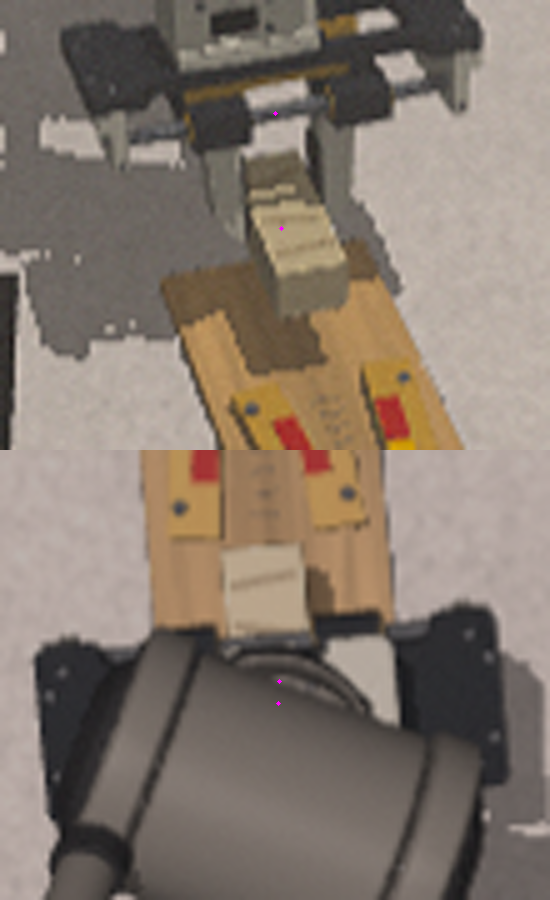

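It is aligned over the landing. Lowering.

Emit:
{"fn": "send_rows", "kwargs": {"targets": [[[0,0,0,1.5,0,10,1],[0,0,0,3,0,20,1],[0,0,0,4.5,0,30,1],[0,0,0,5.4,0,37,1],[0,0,0,5.6,0,40,1]]]}}

```text
time: 16.08
tool_pos: [466.9, -32.0, -10.7]
tcp_rot: [-3.141, 0.14, -3.038]
contact_force: [0.1, -0.1, -2.3]
grip_width: 35.8
```

Emit:
{"fn": "send_rows", "kwargs": {"targets": [[[0,0,0,0.1,0,0.7,1],[0,0,0,0.2,0,1.4,1],[0,0,0,0.3,0,1.8,1],[0,0,0,0.3,0,1.8,1]]]}}

```text
time: 16.42
tool_pos: [467.8, -31.9, -11.1]
tcp_rot: [-3.14, 0.143, -3.037]
contact_force: [0.3, 0.6, -1.9]
grip_width: 35.5
```

```bash
python3 mv.py 458.5 -31.1 37 0.11 8;python3 look.py d5
```

```text
turn [-0.1  0.2 -0.3] shift [2.4 1.8 1.1] rows~ 0.1 gp now [460.7 -32.6  38.4] grip 35.5 F [ 0.3  0.6 -1.9] t 16.42
[467.8 -31.9 -11.1] [-3.14   0.143 -3.037] 35.5 [ 0.3  0.6 -1.9] 16.4167
scene crop origin [267 168]
top crop origin [249 250]
```

View pics/l_d5.png

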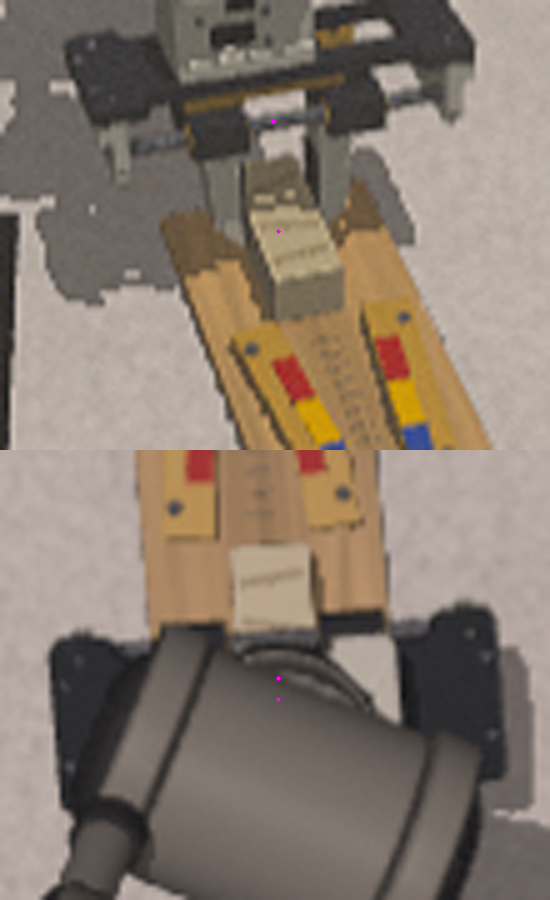

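Emit:
{"fn": "send_rows", "kwargs": {"targets": [[[0,0,-0.3,0.5,1,0.5,1],[0,0,-0.3,1,2,0.8,1],[0,0,-0.3,1,2.2,1.2,1],[0,0,-0.3,1,2.2,1.6,1],[0,0,-0.3,1,2.2,1.6,1]]]}}

```text
time: 16.93
tool_pos: [466.5, -29.7, -12.4]
tcp_rot: [-3.14, 0.142, -3.031]
contact_force: [-3.0, -1.8, 9.7]
grip_width: 35.9
```

```bash
python3 mv.py 458.5 -31.1 37 0.11 8;python3 mv.py 458.5 -31.1 37 0.11 8
```

```text
turn [-0.1  0.2  0. ] shift [ 1.2 -0.5 -0. ] rows~ 0.0 gp now [459.5 -30.4  37.1] grip 35.9 F [-3.  -1.8  9.7] t 16.93
turn [-0.1  0.2  0. ] shift [ 1.2 -0.5 -0. ] rows~ 0.0 gp now [459.5 -30.4  37.1] grip 35.9 F [-3.  -1.8  9.7] t 16.93
```

It is seated on the landing (the force turned upward), at the predicted height. Now sliding forward slowly and watching the force.

Emit:
{"fn": "send_rows", "kwargs": {"targets": [[[0,0,0,-2,0,-0.3,1],[0,0,0,-8,0,0.7,1],[0,0,0,-15,0,1.7,1],[0,0,0,-22,0,2.7,1],[0,0,0,-26,0,3.2,1]]]}}

```text
time: 17.35
tool_pos: [493.2, -26.7, -12.3]
tcp_rot: [-3.14, 0.142, -3.031]
contact_force: [-2.5, -0.1, 2.8]
grip_width: 35.5
```

```bash
python3 mv.py 458.5 -31.1 37 0.11 8;python3 look.py d6
```

```text
turn [-0.1  0.1  0. ] shift [27.7 -0.6 -3.8] rows~ 0.7 gp now [486.1 -27.4  37.2] grip 35.5 F [-2.5 -0.1  2.8] t 17.35
[493.2 -26.7 -12.3] [-3.14   0.142 -3.031] 35.5 [-2.5 -0.1  2.8] 17.35
scene crop origin [270 175]
top crop origin [247 239]
```

View pics/l_d6.png

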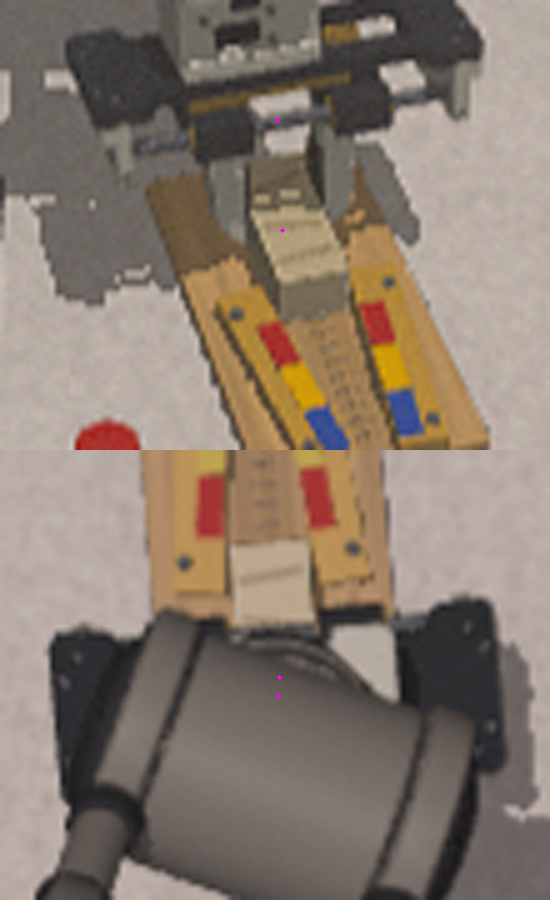

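The front end is inside the mouth and centred (columns 232 to 308). Continuing in small steps.

Emit:
{"fn": "send_rows", "kwargs": {"targets": [[[0,0,0,-3,0,0.4,1],[0,0,0,-6,0,0.8,1],[0,0,0,-9,0,1.2,1],[0,0,0,-12,0,1.6,1],[0,0,0,-13,0,1.8,1]]]}}

```text
time: 17.87
tool_pos: [504.5, -25.2, -12.4]
tcp_rot: [-3.14, 0.14, -3.031]
contact_force: [-11.0, -2.5, 16.1]
grip_width: 35.8
```

Emit:
{"fn": "send_rows", "kwargs": {"targets": [[[0,0,0,-0.5,0,0,1],[0,0,0,-1,0,0.1,1],[0,0,0,-1.5,0,0.2,1],[0,0,0,-2,0,0.2,1],[0,0,0,-2,0,0.2,1]]]}}

```text
time: 18.28
tool_pos: [506.2, -24.9, -12.4]
tcp_rot: [-3.141, 0.14, -3.031]
contact_force: [-6.5, -1.2, 9.4]
grip_width: 35.4
```

Emit:
{"fn": "send_rows", "kwargs": {"targets": [[[0,0,0,0,0,-0.5,1],[0,0,0,-1,0,-0.4,1],[0,0,0,-2,0,-0.3,1],[0,0,0,-3,0,-0.2,1],[0,0,0,-3,0,-0.2,1]]]}}

```text
time: 18.7
tool_pos: [510.5, -24.6, -12.2]
tcp_rot: [-3.14, 0.141, -3.031]
contact_force: [0.5, 0.7, -3.5]
grip_width: 35.7
```

```bash
python3 mv.py 507.2 -25.7 37 0.11 8;python3 look.py d7
```

```text
turn [-0.1  0.1  0. ] shift [-3.5 -0.7  0.8] rows~ 0.1 gp now [503.5 -25.3  37.3] grip 35.7 F [ 0.5  0.7 -3.5] t 18.7
[510.5 -24.6 -12.2] [-3.14   0.141 -3.031] 35.7 [ 0.5  0.7 -3.5] 18.7
scene crop origin [273 180]
top crop origin [246 231]
```

View pics/l_d7.png

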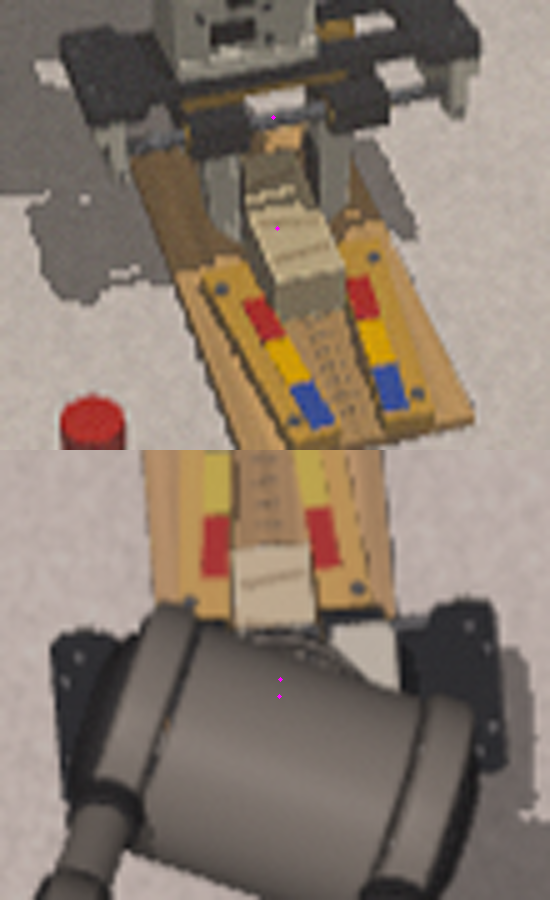

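The front end is already in the red band, with about 3 mm left by estimate. Pressing on gently.

Emit:
{"fn": "send_rows", "kwargs": {"targets": [[[0,0,0,-0.5,0,0.3,1],[0,0,0,-1,0,0.3,1],[0,0,0,-1.5,0,0.4,1],[0,0,0,-2,0,0.5,1],[0,0,0,-2,0,0.5,1]]]}}

```text
time: 19.22
tool_pos: [512.2, -24.3, -12.2]
tcp_rot: [-3.14, 0.141, -3.031]
contact_force: [-1.9, 1.6, -2.1]
grip_width: 35.9
```

Emit:
{"fn": "send_rows", "kwargs": {"targets": [[[0,0,0,-0.5,0,0,1],[0,0,0,-1,0,0.1,1],[0,0,0,-1.5,0,0.2,1],[0,0,0,-1.5,0,0.2,1]]]}}

```text
time: 19.55
tool_pos: [513.7, -24.1, -12.2]
tcp_rot: [-3.14, 0.141, -3.031]
contact_force: [-3.4, 3.5, -2.7]
grip_width: 35.6
```

Emit:
{"fn": "send_rows", "kwargs": {"targets": [[[0,0,0,0,0.4,0,1],[0,0,0,-0.5,0.5,0.1,1],[0,0,0,-1,0.5,0.2,1],[0,0,0,-1.5,0.5,0.3,1],[0,0,0,-1.5,0.5,0.3,1]]]}}

```text
time: 19.97
tool_pos: [515.3, -23.7, -12.2]
tcp_rot: [-3.14, 0.141, -3.031]
contact_force: [-4.7, 1.8, -2.2]
grip_width: 35.6
```

Emit:
{"fn": "send_rows", "kwargs": {"targets": [[[0,0,0,-0.5,0.2,0.1,1],[0,0,0,-1,0.2,0.2,1],[0,0,0,-1.5,0.2,0.2,1],[0,0,0,-1.5,0.2,0.2,1]]]}}

```text
time: 20.3
tool_pos: [515.9, -23.5, -12.3]
tcp_rot: [-3.14, 0.14, -3.031]
contact_force: [-7.3, 0.3, -0.6]
grip_width: 35.8
```

```bash
python3 mv.py 507.2 -25.7 37 0.11 8;python3 look.py d8
```

```text
turn [-0.1  0.   0. ] shift [ 1.9 -1.2 -0.1] rows~ 0.1 gp now [509.  -24.2  37.2] grip 35.8 F [-7.3  0.3 -0.6] t 20.3
[515.9 -23.5 -12.3] [-3.14   0.14  -3.031] 35.8 [-7.3  0.3 -0.6] 20.3
scene crop origin [273 181]
top crop origin [246 229]
```

View pics/l_d8.png

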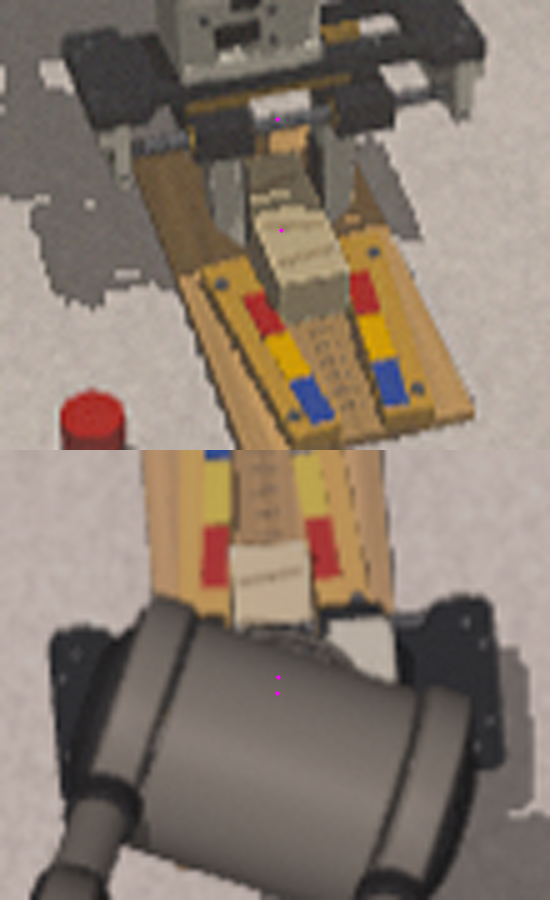

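The force along the slot has risen to 7.3 N while the blank advanced only 0.6 of the last 1.5 mm, and its front stands in the middle of the red band. It is wedged, so I'll release and look.

Emit:
{"fn": "send_rows", "kwargs": {"targets": [[[0,0,0,0,0,0,0],[0,0,0,0,0,0,0],[0,0,0,0,0,0,0],[0,0,0,0,0,0,-0.2],[0,0,0,0,0,0,-0.2]]]}}

```text
time: 20.82
tool_pos: [517.9, -23.6, -11.7]
tcp_rot: [-3.139, 0.144, -3.031]
contact_force: [0.5, -0.2, 0.6]
grip_width: 53.5
```

```bash
python3 mv.py 501.5 -26 95 0.11 18;python3 look.py d9
```

```text
turn [-0.1 -9.8  0. ] shift [ -7.4  -0.7 -58.7] rows~ 1.4 gp now [510.8 -24.3  37.8] grip 53.5 F [ 0.5 -0.2  0.6] t 20.82
[517.9 -23.6 -11.7] [-3.139  0.144 -3.031] 53.5 [ 0.5 -0.2  0.6] 20.8167
scene crop origin [273 181]
top crop origin [246 228]
```

View pics/l_d9.png

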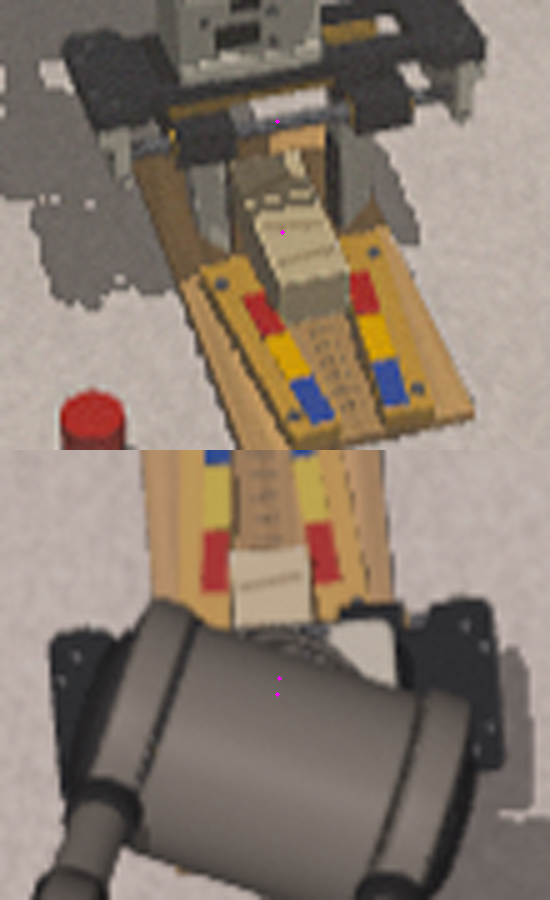

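Run:
```python
from fit import *
np.set_printoptions(precision=1,suppress=True)
def ing(P,g=(537.2,-22.4,.11)):
    d=P[:2]-np.array(g[:2]);c,s=np.cos(g[2]),np.sin(g[2]);return c*d[0]+s*d[1],-s*d[0]+c*d[1]
for a in[(230,100),(306,96)]: # front top corners
    print("front top z40",ing(onz("top",T((246,228,5),*a),40)))
for a in[(276,283),(349,268)]: print("scene front top corners",ing(onz("scene",T((273,181,5),*a),40)))
for a in[(201,140),(230,74)]: print("red near/far",ing(onz("top",T((246,228,5),*a),20)))
```

```text
front top z40 (np.float64(35.54140697722014), np.float64(18.08248298320596))
front top z40 (np.float64(34.52212720154814), np.float64(-16.601169518152037))
scene front top corners (np.float64(30.077304871498207), np.float64(-17.831045305382716))
scene front top corners (np.float64(30.002888095670173), np.float64(18.513368455974884))
red near/far (np.float64(19.831024400299587), np.float64(33.46206448028432))
red near/far (np.float64(49.27049692183186), np.float64(17.681476728995843))
```

Measured against the painted bands, the front stands about 40 mm from the mouth. That is red, the true stop for 36 mm. I'll regrasp it in place with the tool slanted 18° for the case.

```bash
python3 mv.py 502.4 -25.8 36.5 0.11 18
```

```text
turn [-0.1 -9.8  0. ] shift [-0.4 -0.6 -0.8] rows~ 1.4 gp now [510.4 -24.2  37.6] grip 54.3 F [ 0.1  0.6 -0.3] t 20.92
```

Emit:
{"fn": "send_rows", "kwargs": {"targets": [[[0,-3,0,0,0,-0.5,-0.2],[0,-6,0,0,-0.4,-0.8,-0.2],[0,-9,0,-0.4,-0.6,-0.8,-0.2],[0,-9.8,0,-0.4,-0.6,-0.8,-0.2],[0,-9.8,0,-0.4,-0.6,-0.8,-0.2]]]}}

```text
time: 21.33
tool_pos: [516.3, -23.9, -11.6]
tcp_rot: [-3.14, 0.312, -3.032]
contact_force: [-0.8, 0.3, -0.2]
grip_width: 54.9
```

```bash
python3 mv.py 502.4 -25.8 36.5 0.11 18; python3 look.py e1; python3 -c "
from h import *
print(get_obs()['joint_positions'].round(2))"
```

```text
turn [-0.1 -0.1 -0. ] shift [-1.5 -0.4 -0. ] rows~ 0.0 gp now [501.  -25.5  36. ] grip 54.9 F [-0.8  0.3 -0.2] t 21.33
[516.3 -23.9 -11.6] [-3.14   0.312 -3.032] 54.9 [-0.8  0.3 -0.2] 21.3333
scene crop origin [273 180]
top crop origin [246 231]
[-0.27  0.5   2.08  0.4   0.29 -2.32]
```

View pics/l_e1.png

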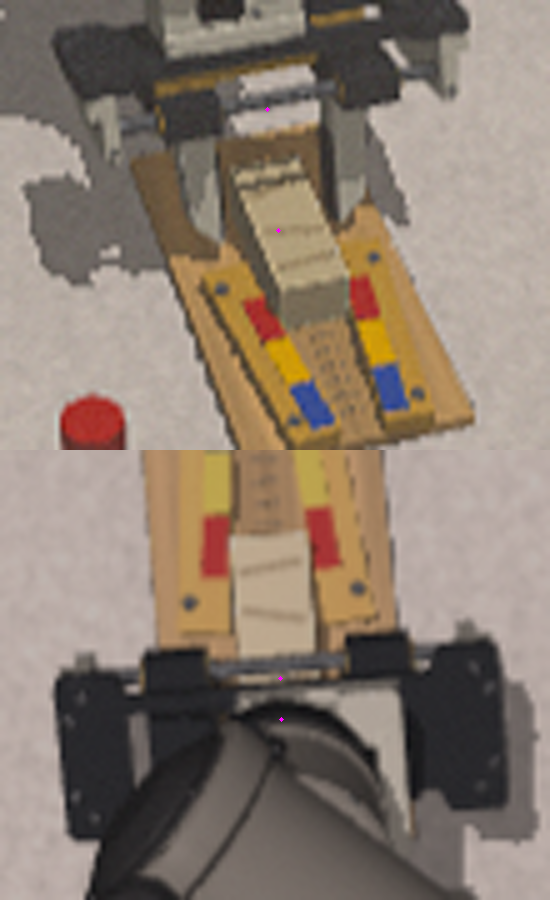

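Emit:
{"fn": "send_rows", "kwargs": {"targets": [[[0,0,0,0,0,0,1],[0,0,0,0,0,0,1],[0,0,0,0,0,0,1],[0,0,0,0,0,0,1],[0,0,0,0,0,0,1]]]}}

```text
time: 21.85
tool_pos: [517.5, -23.7, -11.2]
tcp_rot: [-3.14, 0.313, -3.03]
contact_force: [0.7, 1.5, -0.1]
grip_width: 35.5
```

Emit:
{"fn": "send_rows", "kwargs": {"targets": [[[0,0,0,0,0,0,1],[0,0,0,0,0,0,1],[0,0,0,0,0,0,1]]]}}

```text
time: 22.1
tool_pos: [517.5, -23.7, -11.2]
tcp_rot: [-3.14, 0.313, -3.031]
contact_force: [2.0, 4.0, 1.3]
grip_width: 35.5
```

Gripped at 35.5 mm. I'll ease it back out of the wedge, then lift.

Emit:
{"fn": "send_rows", "kwargs": {"targets": [[[0,0,0,2,0,-0.6,1],[0,0,0,4,0,-1.5,1],[0,0,0,5,0,-4,1],[0,0,0,4,0,-10,1],[0,0,0,1,0,-19,1]]]}}

```text
time: 22.52
tool_pos: [509.0, -24.6, 5.9]
tcp_rot: [-3.141, 0.31, -3.032]
contact_force: [0.4, 0.1, -2.6]
grip_width: 35.7
```

Emit:
{"fn": "send_rows", "kwargs": {"targets": [[[0,0,0,-3,0,-10,1],[0,0,0,-8,0,-25,1],[0,0,0,-14,0,-43,1],[0,0,0,-20,0,-60,1],[0,0,0,-20,0,-62,1]]]}}

```text
time: 22.93
tool_pos: [512.1, -25.4, 74.8]
tcp_rot: [-3.137, 0.318, -3.031]
contact_force: [1.2, -0.1, -2.7]
grip_width: 35.4
```

```bash
python3 look.py e2
```

```text
[512.1 -25.4  74.8] [-3.137  0.318 -3.031] 35.4 [ 1.2 -0.1 -2.7] 22.9333
scene crop origin [272 153]
top crop origin [246 231]
```

View pics/l_e2.png

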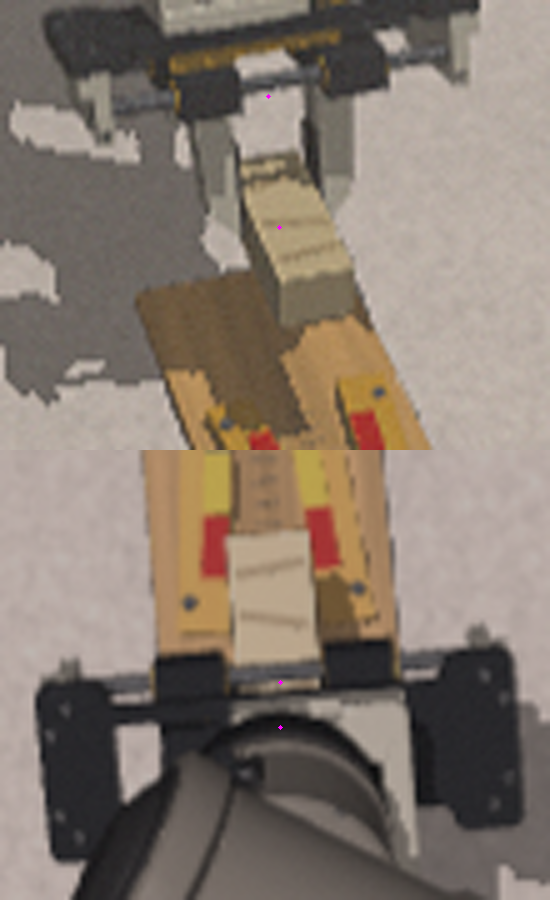

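The blank is lifted. Heading to a point in front of the case's red compartment.

```bash
python3 mv.py 454.4 164.8 100 0.408 18
```

```text
turn [ -5.4  -0.  -16.2] shift [ 25.2 199.2  12.1] rows~ 4.8 gp now [495.1 -26.4 119.7] grip 35.9 F [-0.  -0.6 -3. ] t 23.03
```

Emit:
{"fn": "send_rows", "kwargs": {"targets": [[[-1,0,-3,4,36,2,1],[-2,0,-6,9,74,4,1],[-3.2,0,-10,15,114,7,1],[-4.4,0,-13,20,154,9,1],[-5.4,0,-16,25,192,12,1]]]}}

```text
time: 23.45
tool_pos: [467.5, 165.4, 50.6]
tcp_rot: [3.139, 0.31, -2.736]
contact_force: [1.3, -0.2, -3.0]
grip_width: 36.0
```

```bash
python3 mv.py 454.4 164.8 95 0.408 18; python3 look.py e3
```

```text
turn [ 0.1 -0.2 -0.1] shift [-2.1  4.7  4. ] rows~ 0.2 gp now [453.5 159.2  98.2] grip 36.0 F [ 1.3 -0.2 -3. ] t 23.45
[467.5 165.4  50.6] [ 3.139  0.31  -2.736] 36.0 [ 1.3 -0.2 -3. ] 23.45
scene crop origin [342 141]
top crop origin [160 249]
```

View pics/l_e3.png

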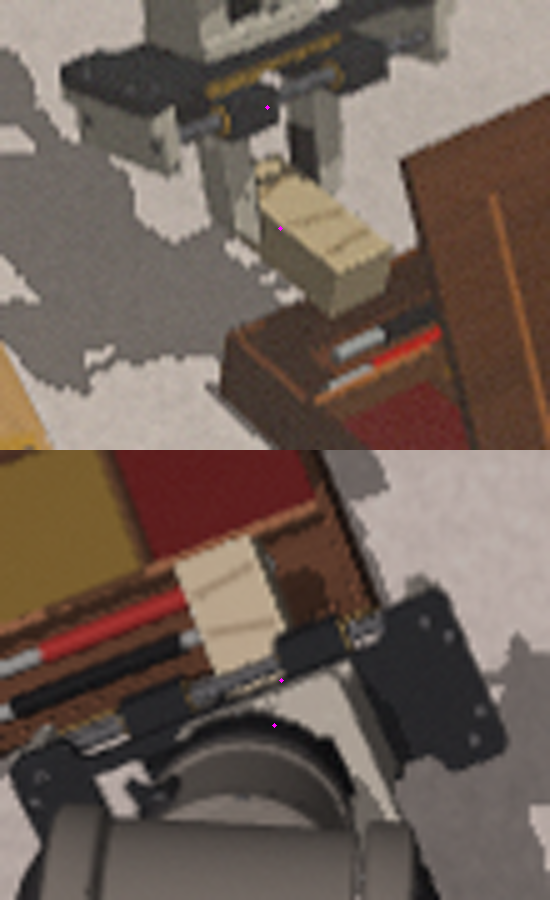

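The blank points into the red compartment, clear of the lid. Next waypoint.

```bash
python3 mv.py 509.5 188.6 81 0.408 18
```

```text
turn [ 0.3 -0.4  0.1] shift [-55.8   1.5  35. ] rows~ 1.6 gp now [452.  161.5  97.5] grip 35.5 F [-0.3  0.5 -2.8] t 23.55
```

Emit:
{"fn": "send_rows", "kwargs": {"targets": [[[0,0,0,-12,0.5,7,1],[0.2,0,0,-25,1,15,1],[0.3,-0.4,0.1,-40,1.5,25,1],[0.3,-0.4,0.1,-52,1.5,33,1],[0.3,-0.4,0.1,-55,1.5,35,1]]]}}

```text
time: 23.97
tool_pos: [527.8, 190.1, 34.2]
tcp_rot: [-3.139, 0.319, -2.74]
contact_force: [-0.8, -1.0, -2.4]
grip_width: 36.1
```

```bash
python3 mv.py 539.8 201.7 66 0.408 18; python3 look.py e4
```

```text
turn [-0.3  0.3 -0.4] shift [-24.5   6.1  24.7] rows~ 0.8 gp now [513.4 184.1  81.7] grip 36.1 F [-0.8 -1.  -2.4] t 23.97
[527.8 190.1  34.2] [-3.139  0.319 -2.74 ] 36.1 [-0.8 -1.  -2.4] 23.9667
scene crop origin [358 160]
top crop origin [152 222]
```

View pics/l_e4.png

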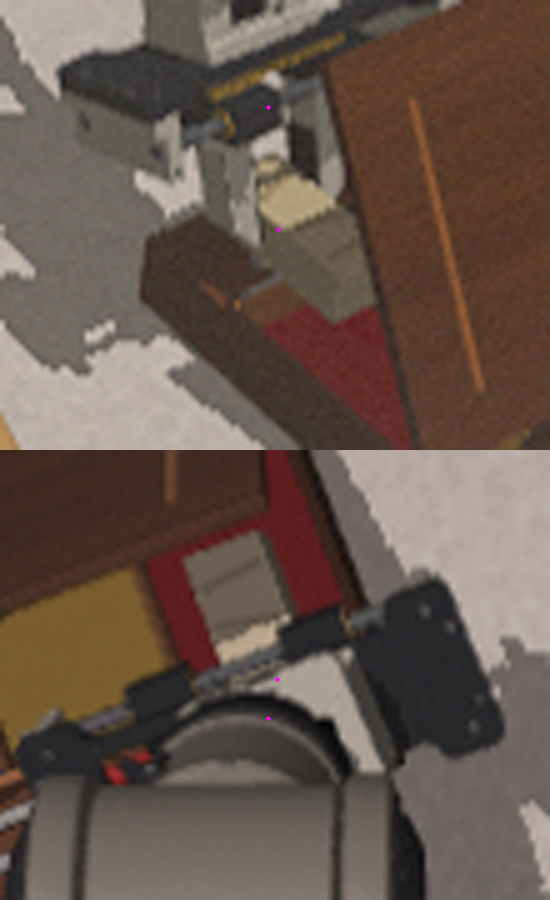

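```bash
python3 mv.py 539.8 201.7 66 0.408 18; python3 -c "
from h import *
o=get_obs();print(o['joint_positions'].round(2),o['dq'].round(2))
r=R.from_euler('xyz',o['tcp_rot']);print(r.as_matrix().round(3))"
```

```text
turn [-0.2  0.2 -0.3] shift [-26.    5.8  25.3] rows~ 0.9 gp now [511.8 183.8  81.9] grip 35.6 F [-0.3  0.8 -2.2] t 24.07
[ 0.16  0.45  1.95  0.17  0.44 -1.95] [-0.   -0.03  0.03  0.    0.01 -0.01]
[[-0.874 -0.39   0.288]
 [-0.372  0.921  0.12 ]
 [-0.312 -0.002 -0.95 ]]
```

Emit:
{"fn": "send_rows", "kwargs": {"targets": [[[0,0,0,-6,1,6,1],[0,0,0,-12,2,12,1],[-0.2,0.2,-0.3,-19,3,18,1],[-0.2,0.2,-0.3,-25,4,24,1],[-0.2,0.2,-0.3,-26,4,25,1]]]}}

```text
time: 24.48
tool_pos: [556.7, 207.2, 19.8]
tcp_rot: [-3.141, 0.317, -2.734]
contact_force: [-0.1, -0.5, -2.8]
grip_width: 35.7
```

```bash
python3 look.py e5;  python3 mv.py 549.9 206 52 0.408 18
```

```text
[556.7 207.2  19.8] [-3.141  0.317 -2.734] 35.7 [-0.1 -0.5 -2.8] 24.4833
scene crop origin [367 171]
top crop origin [146 209]
turn [-0.   0.1  0. ] shift [-4.8  1.4 17.7] rows~ 0.4 gp now [541.1 200.7  67.3] grip 35.4 F [-0.1 -0.  -1.9] t 24.58
```

View pics/l_e5.png

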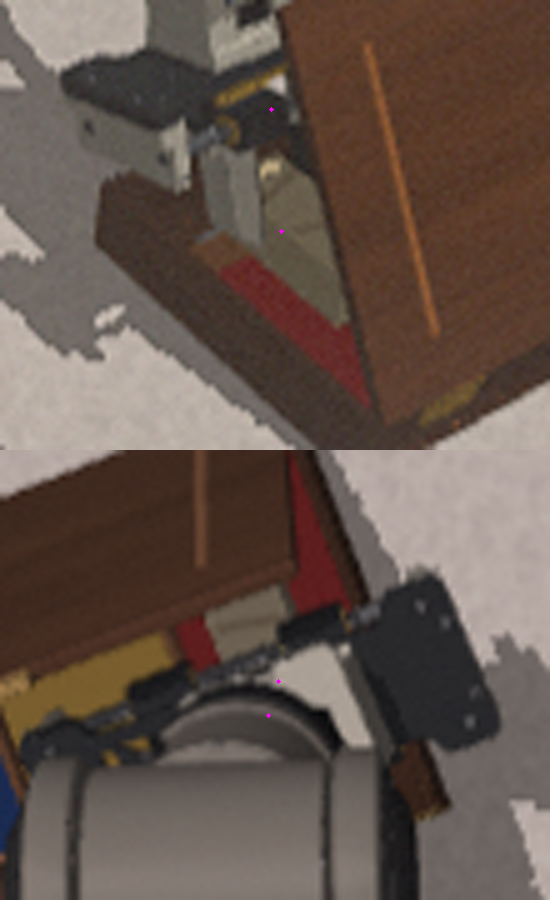

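Run:
```python
from fit import *
np.set_printoptions(precision=1,suppress=True)
def inc(P,g=(528.9,295,.408)):
    d=P[:2]-np.array(g[:2]);c,s=np.cos(g[2]),np.sin(g[2]);return round(c*d[0]+s*d[1],1),round(-s*d[0]+c*d[1],1)
O=(146,209,5)
for nm,a,z in[("pad left",(178,178),8),("pad left2",(190,215),8),("blank left",(207,170),71),("blank left2",(218,212),71),("blank right",(283,140),71),("wall right inner top",(362,152),42)]:
    print(nm,inc(onz("top",T(O,*a),z)))
```

```text
pad left (np.float64(27.3), np.float64(-50.1))
pad left2 (np.float64(8.9), np.float64(-49.2))
blank left (np.float64(15.4), np.float64(-74.7))
blank left2 (np.float64(-4.0), np.float64(-72.6))
blank right (np.float64(15.3), np.float64(-111.2))
wall right inner top (np.float64(1.5), np.float64(-138.9))
```

By the picture the pad's left edge is at case y = -49.5, as it should be, and the blank is centred at about -92.5. I'll correct by +2 and lower.

Emit:
{"fn": "send_rows", "kwargs": {"targets": [[[0,0,0,-1.5,1,3,1],[0,0,0,-3,2,7,1],[0,0,0,-4,2,12,1],[0,0,0,-4.8,2,17,1],[0,0,0,-4.8,2,17.5,1]]]}}

```text
time: 25.0
tool_pos: [563.6, 212.5, 4.1]
tcp_rot: [-3.141, 0.315, -2.734]
contact_force: [0.2, -0.0, -2.9]
grip_width: 35.8
```

```bash
python3 look.py e6;  python3 mv.py 551.3 206.6 36 0.408 18
```

```text
[563.6 212.5   4.1] [-3.141  0.315 -2.734] 35.8 [ 0.2 -0.  -2.9] 25.0
scene crop origin [369 178]
top crop origin [145 207]
turn [-0.   0.1 -0. ] shift [ 3.1 -0.5 16. ] rows~ 0.4 gp now [549.2 206.3  52.1] grip 35.7 F [-0.8 -0.6 -2.9] t 25.1
```

View pics/l_e6.png

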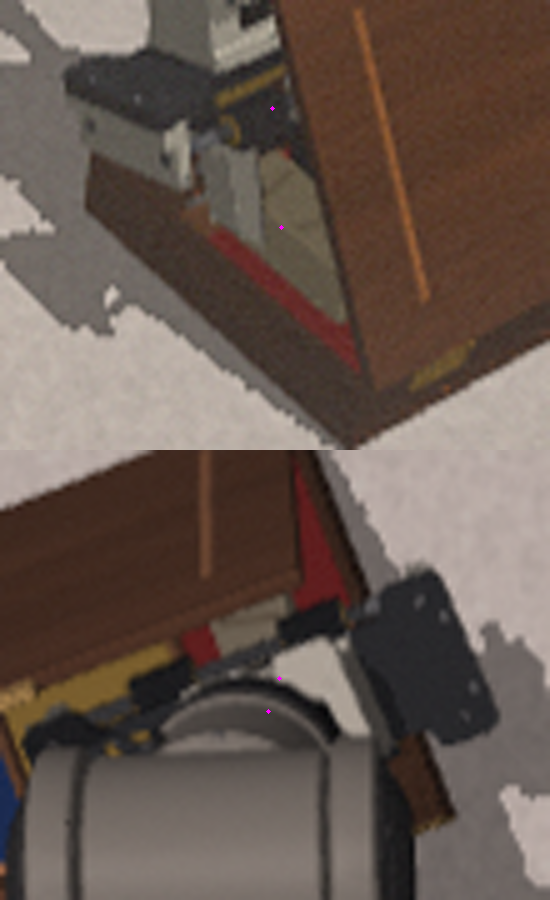

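Emit:
{"fn": "send_rows", "kwargs": {"targets": [[[0,0,0,0.8,0,4,1],[0,0,0,1.6,0,8,1],[0,0,0,2.6,0,12,1],[0,0,0,3,0,14,1],[0,0,0,3,0,14.5,1]]]}}

```text
time: 25.52
tool_pos: [564.8, 213.0, -10.3]
tcp_rot: [-3.141, 0.315, -2.734]
contact_force: [-0.2, 0.1, -3.3]
grip_width: 36.0
```

Emit:
{"fn": "send_rows", "kwargs": {"targets": [[[0,0,0,0.2,0,0.6,1],[0,0,0,0.4,0,1.2,1],[0,0,0,0.5,0,1.6,1],[0,0,0,0.5,0,1.6,1]]]}}

```text
time: 25.85
tool_pos: [565.3, 213.2, -11.2]
tcp_rot: [-3.141, 0.317, -2.734]
contact_force: [-0.8, 0.1, -3.2]
grip_width: 35.5
```

```bash
python3 look.py e7;  python3 mv.py 551.3 206.6 34.4 0.408 18
```

```text
[565.3 213.2 -11.2] [-3.141  0.317 -2.734] 35.5 [-0.8  0.1 -3.2] 25.85
scene crop origin [369 182]
top crop origin [146 206]
turn [-0.1  0.1 -0. ] shift [ 0.6 -0.4  1.9] rows~ 0.0 gp now [551.  207.   36.4] grip 35.7 F [-0.5 -0.5 -2.9] t 25.95
```

Emit:
{"fn": "send_rows", "kwargs": {"targets": [[[0,0,0,0.2,0,0.6,1],[0,0,0,0.4,0,1.2,1],[0,0,0,0.5,0,1.6,1],[0,0,0,0.5,0,1.6,1]]]}}

```text
time: 26.28
tool_pos: [565.2, 213.1, -13.0]
tcp_rot: [-3.141, 0.316, -2.734]
contact_force: [0.2, 0.5, -2.6]
grip_width: 35.7
```

Emit:
{"fn": "send_rows", "kwargs": {"targets": [[[0,0,0,0.1,0,0.3,1],[0,0,0,0.2,0,0.6,1],[0,0,0,0.2,0,0.8,1],[0,0,0,0.2,0,0.8,1]]]}}

```text
time: 26.62
tool_pos: [565.3, 213.2, -13.1]
tcp_rot: [-3.141, 0.317, -2.734]
contact_force: [-3.0, -1.3, 4.8]
grip_width: 35.9
```

It made contact at the predicted pad height. Releasing with only a small opening because the compartment is narrow.

Emit:
{"fn": "send_rows", "kwargs": {"targets": [[[0,0,0,0,0,0.2,0.09],[0,0,0,0,0,0.2,0.09],[0,0,0,0,0,0,0.09],[0,0,0,0,0,0,0.09],[0,0,0,0,0,0,0.09]]]}}

```text
time: 27.03
tool_pos: [565.5, 213.2, -13.7]
tcp_rot: [-3.141, 0.317, -2.734]
contact_force: [0.2, -0.1, -0.2]
grip_width: 41.7
```

```bash
python3 look.py e8;  python3 mv.py 551.3 206.6 34.4 0.408 18
```

```text
[565.5 213.2 -13.7] [-3.141  0.317 -2.734] 41.7 [ 0.2 -0.1 -0.2] 27.0333
scene crop origin [369 183]
top crop origin [146 206]
turn [-0.1  0.1 -0. ] shift [-0.1 -0.4 -0.6] rows~ 0.0 gp now [551.1 207.1  33.8] grip 41.7 F [ 0.2  0.5 -0.1] t 27.13
```

View pics/l_e8.png

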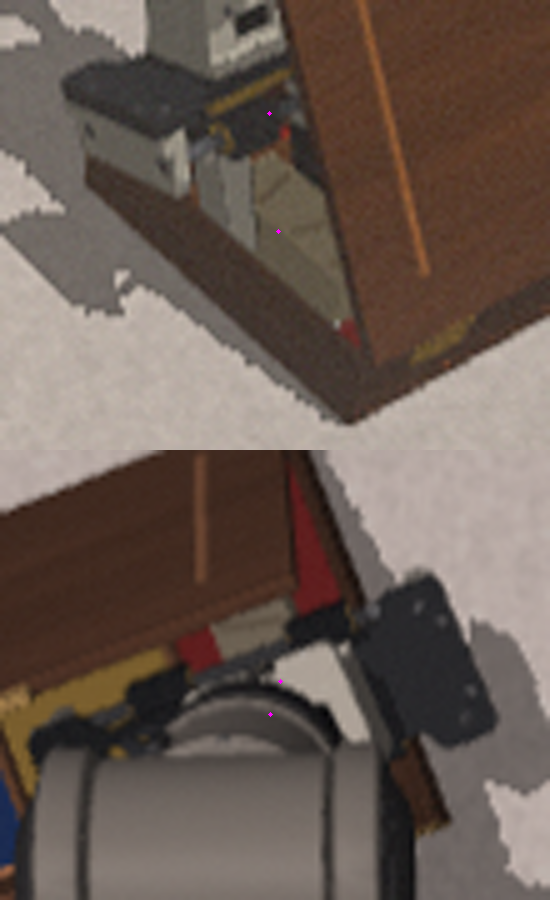

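The blank is released, with force near zero. Retreating along the tool axis.

Emit:
{"fn": "send_rows", "kwargs": {"targets": [[[0,0,0,0,0,-3,0.09],[0,0,0,0,0,-9,0.09],[0,0,0,0,0,-20,0.09],[0,0,0,0,0,-34,0.09],[0,0,0,2,0,-48,0.09]]]}}

```text
time: 27.55
tool_pos: [549.8, 206.4, 32.6]
tcp_rot: [-3.14, 0.317, -2.734]
contact_force: [0.4, -0.1, 0.1]
grip_width: 41.8
```

Emit:
{"fn": "send_rows", "kwargs": {"targets": [[[0,0,0,15,0,-20,0.2],[0,0,0,35,0,-40,0.5],[0,0,0,60,0,-60,1],[0,0,0,85,0,-75,1],[0,0,0,110,0,-85,1]]]}}

```text
time: 27.97
tool_pos: [428.7, 154.3, 79.7]
tcp_rot: [-3.14, 0.319, -2.733]
contact_force: [0.7, -0.4, -1.0]
grip_width: 14.4
```

```bash
python3 look.py e9;  python3 mv.py 420 130 240 0.408 0
python3 - <<'E'
import cv2,numpy as np
a=cv2.imread("pics/top_e9.png")[190:330,70:250];b=cv2.imread("pics/scene_e9.png")[130:275,370:530]
cv2.imwrite("pics/m9.png",np.hstack([cv2.resize(a,(400,311),interpolation=3),cv2.resize(b,(343,311),interpolation=3)]))
E
```

```text
[428.7 154.3  79.7] [-3.14   0.319 -2.733] 14.4 [ 0.7 -0.4 -1. ] 27.9667
scene crop origin [335 123]
top crop origin [162 268]
turn [-0. 18. -0.] shift [ -20.7  -19.7 -110.6] rows~ 2.7 gp now [411.4 147.7 125.9] grip 6.7 F [ 0.2 -0.1  0.5] t 28.07
```

View pics/m9.png

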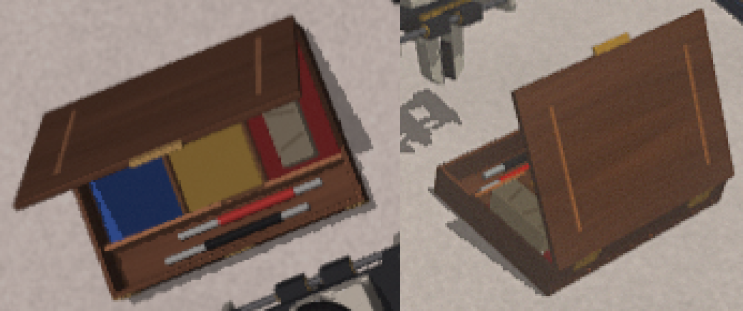

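Run:
```python
from fit import *
def inc(P,g=(528.9,295,.408)):
    d=P[:2]-np.array(g[:2]);c,s=np.cos(g[2]),np.sin(g[2]);return round(c*d[0]+s*d[1],1),round(-s*d[0]+c*d[1],1)
for a in[(278,167),(313,160)]: print(inc(onz("top",T((70,190,2.2222),*a),38)))
# lid geometry
g=(528.9,295,.408)
for q in(1.0,.9,.8,.6,.4,.3,.2,.1,0):
    for a in(195,):
        P=loc(g,(100-np.cos(q)*a+np.sin(q)*8,0,42+np.sin(q)*a+np.cos(q)*8));print(q,P.round(1))
```

```text
(np.float64(-33.6), np.float64(-67.8))
(np.float64(-40.3), np.float64(-104.0))
1.0 [530.2 295.5 210.4]
0.9 [515.2 289.1 199.7]
0.8 [501.3 283.  187.5]
0.6 [477.1 272.6 158.7]
0.4 [458.7 264.7 125.3]
0.3 [451.9 261.7 107.3]
0.2 [446.7 259.5  88.6]
0.1 [443.3 258.   69.4]
0 [441.7 257.3  50. ]
```

The blank lies flat on the red pad, with its near end at case x ≈ -37 and y ≈ -86. So its centre is about (-17, +4) mm from the pad centre, inside tolerance. For the lid, I'll take the closed fingers over the free edge and push the outer face along its arc.

```bash
cat > lid.py <<'E'
import sys
from mv import *
g=(528.9,295,.408)
def tipw(lx,z): c,s=np.cos(g[2]),np.sin(g[2]);return [g[0]+c*lx,g[1]+s*lx,z+18.8]
if sys.argv[1]=="q":
    q=float(sys.argv[2]);a=float(sys.argv[3]);lx=100-np.cos(q)*a+np.sin(q)*8+9.5;z=42+np.sin(q)*a+np.cos(q)*8
else: lx=float(sys.argv[2]);z=float(sys.argv[3])
print("tip local",round(lx,1),round(z,1));go(tipw(lx,z),.408,0)
E
python3 lid.py w -60 265;python3 lid.py w 55 265
```

```text
tip local -60.0 265.0
turn [-0. 18. -0.] shift [-134.5   88.6 -119.7] rows~ 4.8 gp now [411.4 147.7 125.9] grip 6.7 F [ 0.2 -0.1  0.5] t 28.07
tip local 55.0 265.0
turn [-0. 18. -0.] shift [-243.8   88.7  -84.1] rows~ 6.5 gp now [411.4 147.7 125.9] grip 6.7 F [ 0.2 -0.1  0.5] t 28.07
```

Emit:
{"fn": "send_rows", "kwargs": {"targets": [[[0,4,0,0,10,-38,1],[0,8,0,-10,25,-75,1],[0,12,0,-40,45,-100,1],[0,16,0,-70,60,-118,1],[0,18,0,-100,80,-122,1]]]}}

```text
time: 28.48
tool_pos: [448.1, 245.3, 225.7]
tcp_rot: [-3.139, 0.005, -2.736]
contact_force: [2.4, 0.4, 0.6]
grip_width: 0.4
```

```bash
python3 lid.py w -60 265;python3 lid.py w 55 265
```

```text
tip local -60.0 265.0
turn [-0.2  0.3 -0.1] shift [-33.9  13.6  -7.9] rows~ 0.9 gp now [447.8 245.3 275.7] grip 0.4 F [2.4 0.4 0.6] t 28.48
tip local 55.0 265.0
turn [-0.2  0.3 -0.1] shift [-148.9   13.9   -7.3] rows~ 3.6 gp now [447.8 245.3 275.7] grip 0.4 F [2.4 0.4 0.6] t 28.48
```

Emit:
{"fn": "send_rows", "kwargs": {"targets": [[[0,0,0,-20,6,-8,1],[0,0,0,-55,12,-8,1],[0,0,0,-95,14,-8,1],[0,0,0,-130,14,-8,1],[0,0,0,-149,14,-8,1]]]}}

```text
time: 28.9
tool_pos: [580.6, 317.8, 228.9]
tcp_rot: [-3.14, 0.004, -2.734]
contact_force: [0.0, -0.3, -0.3]
grip_width: 0.5
```

```bash
python3 lid.py w 55 200;python3 lid.py q 1.02 180; python3 look.py f1;python3 - <<'E'
import cv2,numpy as np
a=cv2.imread("pics/top_f1.png")[170:330,60:260];b=cv2.imread("pics/scene_f1.png")[90:275,370:570]
cv2.imwrite("pics/m10.png",np.hstack([cv2.resize(a,(400,320),interpolation=3),cv2.resize(b,(400,320),interpolation=3)]))
E
```

```text
tip local 55.0 200.0
turn [-0.1  0.2 -0. ] shift [ 1.8 -0.4 60.1] rows~ 1.4 gp now [580.4 317.8 278.9] grip 0.5 F [ 0.  -0.3 -0.3] t 28.9
tip local 22.1 199.6
turn [-0.1  0.2 -0. ] shift [34.7 -0.4 60.4] rows~ 1.7 gp now [580.4 317.8 278.9] grip 0.5 F [ 0.  -0.3 -0.3] t 28.9
[580.6 317.8 228.9] [-3.14   0.004 -2.734] 0.5 [ 0.  -0.3 -0.3] 28.9
scene crop origin [438 102]
top crop origin [ 67 183]
```

View pics/m10.png

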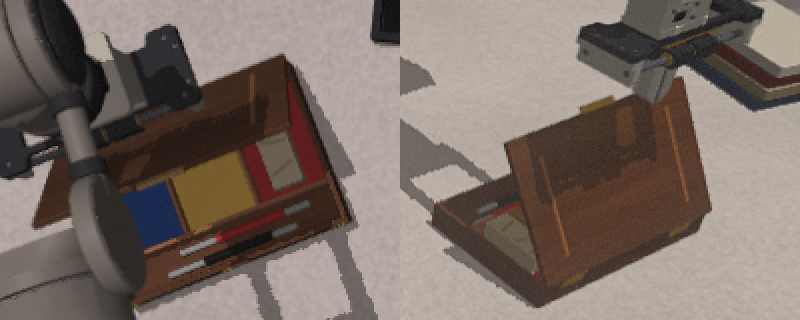

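The closed fingers are beyond the free edge, on the lid's outer side. Lowering them behind the edge.

Emit:
{"fn": "send_rows", "kwargs": {"targets": [[[0,0,0,0,0,15,1],[0,0,0,0,0,35,1],[0,0,0,0,0,52,1],[0,0,0,1,0,60,1],[0,0,0,1,0,60,1]]]}}

```text
time: 29.42
tool_pos: [575.5, 315.4, 167.6]
tcp_rot: [-3.141, -0.001, -2.734]
contact_force: [-0.3, -0.8, -0.0]
grip_width: 0.4
```

```bash
for q in 1.02 0.95 0.85 0.75 0.65;do python3 lid.py q $q 180;done
```

```text
tip local 22.1 199.6
turn [-0.1 -0.1 -0. ] shift [28.7 -0.3 -0.7] rows~ 0.7 gp now [575.5 315.5 217.6] grip 0.4 F [-0.3 -0.8 -0. ] t 29.42
tip local 11.3 193.1
turn [-0.1 -0.1 -0. ] shift [39.5 -0.3  5.8] rows~ 1.0 gp now [575.5 315.5 217.6] grip 0.4 F [-0.3 -0.8 -0. ] t 29.42
tip local -3.3 182.5
turn [-0.1 -0.1 -0. ] shift [54.1 -0.3 16.4] rows~ 1.4 gp now [575.5 315.5 217.6] grip 0.4 F [-0.3 -0.8 -0. ] t 29.42
tip local -16.8 170.5
turn [-0.1 -0.1 -0. ] shift [67.6 -0.3 28.3] rows~ 1.8 gp now [575.5 315.5 217.6] grip 0.4 F [-0.3 -0.8 -0. ] t 29.42
tip local -29.0 157.3
turn [-0.1 -0.1 -0. ] shift [79.7 -0.3 41.6] rows~ 2.2 gp now [575.5 315.5 217.6] grip 0.4 F [-0.3 -0.8 -0. ] t 29.42
```

Emit:
{"fn": "send_rows", "kwargs": {"targets": [[[0,0,0,10,0,0,1],[0,0,0,20,0,0,1],[0,0,0,28,0,0,1],[0,0,0,34,0,3,1],[0,0,0,39.5,0,6,1]]]}}

```text
time: 29.83
tool_pos: [541.3, 300.6, 164.8]
tcp_rot: [-3.141, 0.006, -2.734]
contact_force: [1.1, 0.3, 2.9]
grip_width: 0.5
```

```bash
for q in 0.95 0.85 0.75 0.65 0.55 0.45;do python3 lid.py q $q 180;done
```

```text
tip local 11.3 193.1
turn [-0.1  0.4 -0. ] shift [ 2.3 -0.2  3. ] rows~ 0.1 gp now [541.  300.5 214.8] grip 0.5 F [1.1 0.3 2.9] t 29.83
tip local -3.3 182.5
turn [-0.1  0.4 -0. ] shift [16.9 -0.2 13.4] rows~ 0.5 gp now [541.  300.5 214.8] grip 0.5 F [1.1 0.3 2.9] t 29.83
tip local -16.8 170.5
turn [-0.1  0.4 -0. ] shift [30.5 -0.2 25.3] rows~ 0.9 gp now [541.  300.5 214.8] grip 0.5 F [1.1 0.3 2.9] t 29.83
tip local -29.0 157.3
turn [-0.1  0.4 -0. ] shift [42.8 -0.2 38.5] rows~ 1.4 gp now [541.  300.5 214.8] grip 0.5 F [1.1 0.3 2.9] t 29.83
tip local -39.8 142.9
turn [-0.1  0.4 -0. ] shift [53.7 -0.2 52.8] rows~ 1.8 gp now [541.  300.5 214.8] grip 0.5 F [1.1 0.3 2.9] t 29.83
tip local -49.1 127.5
turn [-0.1  0.4 -0. ] shift [63.1 -0.2 68.1] rows~ 2.2 gp now [541.  300.5 214.8] grip 0.5 F [1.1 0.3 2.9] t 29.83
```

The contact force is about 3 N and the lid is starting to move. Following the arc.

Emit:
{"fn": "send_rows", "kwargs": {"targets": [[[0,0,0,9,0,8,1],[0,0,0,17,0,13.5,1],[0,0,0,24,0,19,1],[0,0,0,30.5,0,25,1],[0,0,0,37,0,32,1]]]}}

```text
time: 30.25
tool_pos: [507.4, 285.9, 131.6]
tcp_rot: [-3.141, 0.005, -2.734]
contact_force: [2.1, -0.8, 0.7]
grip_width: 0.2
```

```bash
for q in 0.6 0.5 0.4 0.3 ;do python3 lid.py q $q 180;done;python3 look.py f2;python3 - <<'E'
import cv2,numpy as np
a=cv2.imread("pics/top_f2.png")[170:330,60:260];b=cv2.imread("pics/scene_f2.png")[90:275,370:570]
cv2.imwrite("pics/m11.png",np.hstack([cv2.resize(a,(400,320),interpolation=3),cv2.resize(b,(400,320),interpolation=3)]))
E
```

```text
tip local -34.5 150.2
turn [-0.1  0.3 -0. ] shift [11.2 -0.2 12.5] rows~ 0.4 gp now [507.1 285.8 181.6] grip 0.2 F [ 2.1 -0.8  0.7] t 30.25
tip local -44.6 135.3
turn [-0.1  0.3 -0. ] shift [21.4 -0.2 27.3] rows~ 0.8 gp now [507.1 285.8 181.6] grip 0.2 F [ 2.1 -0.8  0.7] t 30.25
tip local -53.2 119.5
turn [-0.1  0.3 -0. ] shift [30.  -0.2 43.2] rows~ 1.3 gp now [507.1 285.8 181.6] grip 0.2 F [ 2.1 -0.8  0.7] t 30.25
tip local -60.1 102.8
turn [-0.1  0.3 -0. ] shift [37.  -0.2 59.7] rows~ 1.7 gp now [507.1 285.8 181.6] grip 0.2 F [ 2.1 -0.8  0.7] t 30.25
[507.4 285.9 131.6] [-3.141  0.005 -2.734] 0.2 [ 2.1 -0.8  0.7] 30.25
scene crop origin [402 121]
top crop origin [ 95 224]
```

View pics/m11.png

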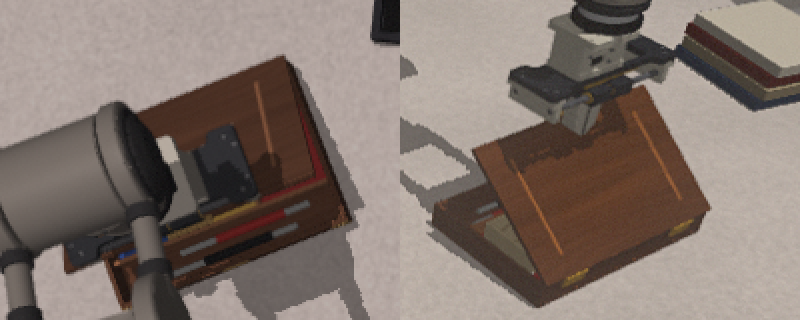

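The lid is following and is now at about 0.7 rad. Continuing.

Emit:
{"fn": "send_rows", "kwargs": {"targets": [[[0,0,0,6,0,6,1],[0,0,0,11,0,13,1],[0,0,0,16,0,20,1],[0,0,0,21,0,27,1],[0,0,0,25.5,0,35,1]]]}}

```text
time: 30.77
tool_pos: [483.5, 275.6, 95.4]
tcp_rot: [-3.141, 0.003, -2.734]
contact_force: [2.0, 0.7, 0.6]
grip_width: 0.5
```

```bash
for q in 0.4 0.3 0.2 0.1 ;do python3 lid.py q $q 180;done
```

```text
tip local -53.2 119.5
turn [-0.   0.2 -0. ] shift [ 3.8 -0.2  7.2] rows~ 0.2 gp now [483.3 275.6 145.4] grip 0.5 F [2.  0.7 0.6] t 30.77
tip local -60.1 102.8
turn [-0.   0.2 -0. ] shift [10.8 -0.2 23.8] rows~ 0.6 gp now [483.3 275.6 145.4] grip 0.5 F [2.  0.7 0.6] t 30.77
tip local -65.3 85.6
turn [-0.   0.2 -0. ] shift [16.  -0.2 41. ] rows~ 1.1 gp now [483.3 275.6 145.4] grip 0.5 F [2.  0.7 0.6] t 30.77
tip local -68.8 67.9
turn [-0.   0.2 -0. ] shift [19.6 -0.2 58.6] rows~ 1.5 gp now [483.3 275.6 145.4] grip 0.5 F [2.  0.7 0.6] t 30.77
```

Emit:
{"fn": "send_rows", "kwargs": {"targets": [[[0,0,0,4,0,7,1],[0,0,0,7.5,0,15,1],[0,0,0,11,0,24,1],[0,0,0,13.5,0,32,1],[0,0,0,16,0,40,1]]]}}

```text
time: 31.18
tool_pos: [468.6, 269.1, 54.9]
tcp_rot: [-3.141, 0.002, -2.734]
contact_force: [0.4, -0.2, 0.1]
grip_width: 0.6
```

Emit:
{"fn": "send_rows", "kwargs": {"targets": [[[0,0,0,1.5,0,6,1],[0,0,0,2.5,0,12,1],[0,0,0,3.5,0,18,1],[0,0,0,4,0,24,1],[0,0,0,4,0,26,1]]]}}

```text
time: 31.6
tool_pos: [464.9, 267.5, 28.8]
tcp_rot: [-3.141, 0.001, -2.734]
contact_force: [0.6, -1.2, 1.1]
grip_width: 0.3
```

```bash
for q in 0.1 0 ;do python3 lid.py q $q 180;done;python3 look.py f3;python3 - <<'E'
import cv2,numpy as np
a=cv2.imread("pics/top_f3.png")[170:330,60:260];b=cv2.imread("pics/scene_f3.png")[90:275,370:570]
cv2.imwrite("pics/m12.png",np.hstack([cv2.resize(a,(400,320),interpolation=3),cv2.resize(b,(400,320),interpolation=3)]))
E
```

```text
tip local -68.8 67.9
turn [-0.   0.1 -0. ] shift [-0.9 -0.2 -8. ] rows~ 0.2 gp now [464.8 267.5  78.8] grip 0.3 F [ 0.6 -1.2  1.1] t 31.6
tip local -70.5 50.0
turn [-0.   0.1 -0. ] shift [ 0.8 -0.2 10. ] rows~ 0.2 gp now [464.8 267.5  78.8] grip 0.3 F [ 0.6 -1.2  1.1] t 31.6
[464.9 267.5  28.8] [-3.141e+00  1.000e-03 -2.734e+00] 0.3 [ 0.6 -1.2  1.1] 31.6
scene crop origin [382 144]
top crop origin [115 245]
```

View pics/m12.png

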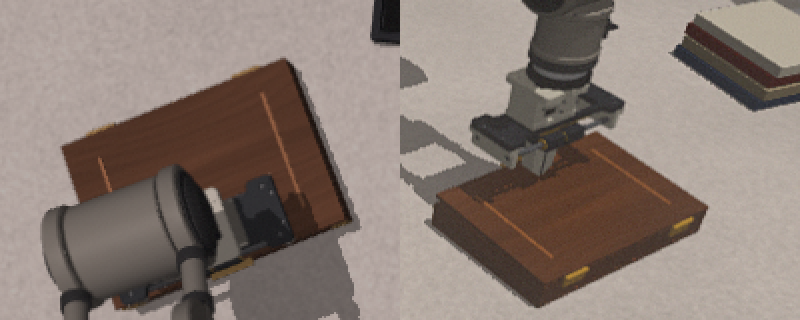

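The lid is almost down. Pressing it the last few millimetres until it stops firmly.

Emit:
{"fn": "send_rows", "kwargs": {"targets": [[[0,0,0,0,0,3,1],[0,0,0,0,0,5,1],[0,0,0,0,0,7,1],[0,0,0,0,0,8.5,1],[0,0,0,0,0,8.5,1]]]}}

```text
time: 32.12
tool_pos: [465.4, 267.7, 21.1]
tcp_rot: [-3.141, 0.002, -2.734]
contact_force: [-0.6, -0.1, -0.3]
grip_width: 0.4
```

Emit:
{"fn": "send_rows", "kwargs": {"targets": [[[0,0,0,0,0,0.7,1],[0,0,0,0,0,1.4,1],[0,0,0,0,0,1.4,1]]]}}

```text
time: 32.37
tool_pos: [465.4, 267.7, 19.9]
tcp_rot: [-3.141, 0.002, -2.734]
contact_force: [0.0, 0.5, 0.8]
grip_width: 0.1
```

Emit:
{"fn": "send_rows", "kwargs": {"targets": [[[0,0,0,0,0,0.7,1],[0,0,0,0,0,1.4,1],[0,0,0,0,0,1.4,1]]]}}

```text
time: 32.62
tool_pos: [465.4, 267.7, 18.4]
tcp_rot: [-3.141, 0.002, -2.734]
contact_force: [-0.7, -1.0, 0.3]
grip_width: 0.2
```

Emit:
{"fn": "send_rows", "kwargs": {"targets": [[[0,0,0,0,0,0.5,1],[0,0,0,0,0,1,1],[0,0,0,0,0,1,1]]]}}

```text
time: 32.87
tool_pos: [465.5, 267.7, 18.0]
tcp_rot: [-3.141, 0.003, -2.734]
contact_force: [-2.2, -1.3, 5.7]
grip_width: 0.6
```

Emit:
{"fn": "send_rows", "kwargs": {"targets": [[[0,0,0,0,0,0.4,1],[0,0,0,0,0,0.8,1],[0,0,0,0,0,0.8,1]]]}}

```text
time: 33.12
tool_pos: [465.5, 267.8, 18.0]
tcp_rot: [-3.141, 0.003, -2.734]
contact_force: [-4.0, -1.9, 12.4]
grip_width: 0.8
```

Emit:
{"fn": "send_rows", "kwargs": {"targets": [[[0,0,0,0,0,-3,1],[0,0,0,0,0,-15,1],[0,0,0,0,0,-45,1],[0,0,0,15,0,-80,1],[0,0,0,50,0,-100,1]]]}}

```text
time: 33.53
tool_pos: [423.2, 249.2, 119.5]
tcp_rot: [-3.141, 0.01, -2.734]
contact_force: [0.4, -0.4, 1.2]
grip_width: 0.5
```

Emit:
{"fn": "send_rows", "kwargs": {"targets": [[[0,0,0,20,-20,-30,1],[0,0,0,40,-60,-60,1],[0,0,0,50,-100,-60,1],[0,0,0,50,-140,-60,1],[0,0,0,50,-150,-60,1]]]}}

```text
time: 33.95
tool_pos: [433.9, 86.9, 177.9]
tcp_rot: [-3.138, 0.005, -2.736]
contact_force: [0.9, -0.2, 0.5]
grip_width: 0.6
```

```bash
python3 look.py g1;python3 - <<'E'
import cv2,numpy as np
a=cv2.imread("pics/top_g1.png");b=cv2.imread("pics/scene_g1.png")
cv2.imwrite("pics/m13.png",np.vstack([np.hstack([cv2.resize(a[170:330,60:260],(400,320),interpolation=3),cv2.resize(b[90:275,370:570],(400,320),interpolation=3)]),np.hstack([cv2.resize(a,(400,280)),cv2.resize(b,(400,280))])]))
E
```

```text
[433.9  86.9 177.9] [-3.138  0.005 -2.736] 0.6 [ 0.9 -0.2  0.5] 33.95
scene crop origin [314  95]
top crop origin [187 263]
```

View pics/m13.png

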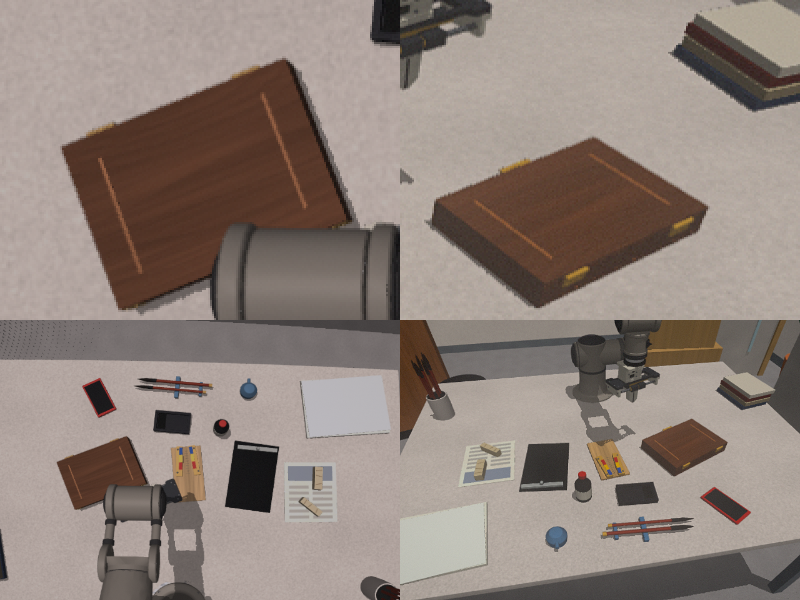

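The lid is fully shut, the other two blanks are on the newspaper, and nothing else has been disturbed. I'll let the arm settle and hand in.

Emit:
{"fn": "send_rows", "kwargs": {"targets": [[[0,0,0,0,0,0,1],[0,0,0,0,0,0,1],[0,0,0,0,0,0,1]]]}}

```text
time: 34.3
tool_pos: [432.2, 91.4, 176.4]
tcp_rot: [-3.141, 0.002, -2.733]
contact_force: [-0.6, -0.1, 0.6]
grip_width: 0.3
```

```bash
python3 -c "
from plant import *
print(close_job())"
```

```text
the job is handed in; nothing more can be done
None
```

I gauged the felt blank as red (36 mm), laid it flat on the red pad, shut the lid and handed the job in at 34.3 s. No verdict was reported.

- **Gauging:** I slid the blank into the slot until it wedged at about 7 N. Its front end stood about 40 mm past the mouth, mid-red, and the grip width also read 36 mm.
- **Placing:** I regrasped it with the tool slanted 18° and laid it on the red pad. Its centre is about 17 mm along and 4 mm across from the pad's centre, inside the 26 and 30 mm limits.
- **Lid:** I lowered it along its arc with the closed fingers. It stopped firmly at its shut height with 12 N on it, and the last pictures show it flat.
- **Everything else:** by eye in the final pictures, the other two blanks are still on the newspaper and the ink stone, bottle and paperweight are where they were. I did not measure them again. The arm stands clear of everything.

**What disagreed or failed:**
- **Fingertip offset:** the real fingertips sit about 31 mm short of the reported TCP, along the tool axis. The first grasp therefore closed above the blank without moving it. I measured the offset by touching the table, where the force reached 60 N at the wrist, then corrected for it. The later contact heights on the gauge, pad and lid agreed with the correction.
- **Tilt:** the 30° tilt I first planned ran into the limits of joints 4 and 5, so I used 8° and 18° instead.

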